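# Make up a bearing stack on a stub spindle held in the vise

## Robot

A 7-joint arm with a two-finger parallel gripper is mounted at the origin on the work surface. World frame = base frame: x ahead of the robot, y to its left, z up, the work surface at z = 0. Lengths are in mm, angles in rad, forces in N, time in s.
With the tool pointing down it reaches from about 350 to 900 mm from the base axis. Payload 7.2 kg.
Tool frame: the origin (TCP) lies on the mounting face of the last link; the fingertips stand tcp_to_tips ahead of it and the grasp point (between the pads) lies 163 mm ahead of it (tcp_to_tips is the distance from the TCP to the fingertips, in mm); z points along the fingers, y is the direction in which the jaws open and shut (so a half turn about z gives the same grasp; the last joint's range is limited). The gripper opens to 88 mm and grips with 3 to 60 N. Pads are 20 mm wide; open, the fingers measure 115 mm over their backs; the gripper's body (75 mm by 178 mm) begins 61 mm behind the grasp point.
Start: joints at [1.053, 0.411, -0.013, 1.596, 0.006, 1.134, -0.082], TCP at [271.728, -562.838, 404.653] pointing down, gripper open.
Joint ranges: [-2.95, 2.95], [-0.29, 1.99], [-1.47, 1.44], [0.14, 2.54], [-1.03, 4.17], [0.13, 1.85], [-2.86, 2.86]. Speed limits (rad/s): [2.39, 2.39, 3.01, 3.01, 3.14, 3.14, 3.14].

## Interface

Orientations are given as a rotation vector (axis times angle).
In Python, from workcell import * gives the robot as it stands.
- The arm moves only by the tool carry_out, never from a script. Its argument "series" is a list of rows, each an object with "dp": the shift along the tool's x, y, z in cm, a list of three; "delta_rot": the turn, a rotation vector about the tool's x, y, z in degrees, a list of three; "fingers": the closure, from -1 (fully open) to 1 (shut). In form: [{"dp": [dx, dy, dz], "delta_rot": [wx, wy, wz], "fingers": fingers}, ...]. A call has 1 to 5 rows; each row shifts and turns the commanded pose from where the row before left it, along the tool's axes as they then stand; what a row does not reach is not made up. A row lasts 1/12 s, in which the tool goes at most 41.7 mm and 7.16 degrees, less where a joint would pass 70% of its speed; a pose out of reach is approached as far as the arm can. A call is refused whole if a number of a shift passes 4.17 or a number of a turn 7.16, either way. A call with a gripper value outside its range is refused whole. The fingers move at their own pace and stop on an object; "newtons" is the grip in N (left out, the last holds). Time passes only in rows, so rows that do not move let the fingers close. It gives the time, the measured TCP pose, the force and the opening at its end, in the units of the state.
- get_state(): the state, without advancing time (a new reading comes with each control period).
- read_camera(name): name is "scene" or "side" or "wrist"; returns a dict with "frame" (384x512x3 uint8, red, green, blue), "z_map" (384x512 float32, mm along the optical axis (not along the pixel's ray), 0 where there is no reading), "fx", "fy", "cx", "cy" (pixels), "world_to_cam" (4x4, takes a point from world to camera coordinates). Camera axes: x right, y down, z forward; pixel columns grow to the right and rows downward; lengths in mm; the calibration is good to about 2 mm. The wrist camera is an equidistant fisheye: a pixel r from the principal point sees the ray r / f radians off the axis. A picture is of the moment at which its call begins.
- sign_off(): hands the job in, once; it reports no verdict.
Trained networks look in a picture, given as the dict that the camera call returned (one of the last four; its "shot" number tells which), for a name from the list of things; names that differ only in an ending like _2 or _b are one class to them, and where a whole thing is asked for, a point or a joint stands for the part that bears it (a point fixed in the world has none). Each returns a list of dicts, best first, with "conf" (0 to 1); they miss things now and then, are a little off and sometimes report something else, mostly with a low value. They report only what shows in the picture. A call takes as long as a camera call. They do not tell look-alikes from the thing itself.
- outline_of(name, picture): "region" (384x512 bool, what is visible of it) and "point" ([row, column] in pixels, amid what is visible of it).
The state is a dict: "time_s": time; "q": joint angles; "qvel": joint speeds; "joint_efforts": joint torques, N m; "eef_pos": TCP position; "ee_rot": TCP orientation; "contact_force": force on the tool from outside, world axes, zero at the start; "moment": the same for the moment, N m; "finger_gap": finger opening in mm.
Only numpy, scipy, OpenCV 4.12 (cv2) and the standard library are available. Lean on these libraries where they do the work, as an engineer would, in place of code of your own. Each camera call takes 0.05 s, during which the arm holds its last target. There are 200 camera calls.

## Task

Make up the bearing stack on the upright stub spindle held in the machine vise, ready for its height to be measured: thread on first the large bearing (black seals), then the brass spacer sleeve, then the small bearing (blue seals), so that each sits square and fully home on what is below it. Lower each one down the spindle under control rather than letting it drop, let go of it when it is home, and leave the caliper, the reference sphere and the bottle where they stand.

Things in the scene. Friction and masses are not known exactly. Their poses are not given: they have to be found in the camera images.
- vise: Khaki machine vise bolted to the bench, immovable, a steel stub spindle clamped upright in its jaws. Origin on the bench straight under the spindle's axis, z up. It lies along its own y: the fixed jaw ends 85 mm to +y, the moving jaw and screw reach 295 mm to -y; base 160 mm wide in x, jaws 125 mm. Jaw tops 90 mm above the bench; between them the spindle's square foot, 44 x 44 mm, up to 96 mm.
- spindle_seat (a point): Centre of the top face of the spindle's round shoulder (32 mm in diameter, 8 mm tall), on the spindle's axis, 104 mm above the bench: the large bearing sits on this face. z up along the spindle.
- spindle_tip (a point): Centre of the spindle's nose, 56 mm above the shoulder's face (160 mm above the bench). The spindle is plain and round, 23 mm in diameter; its last 6 mm taper to 13 mm.
- large_bearing: Ball bearing, steel rings with black seals, lying flat on the bench at the start: outside 52 mm, bore 25 mm, 15 mm thick, 0.13 kg. Behaves as one solid ring. Origin at its centre (mid-thickness), z along its axis; the two faces are alike.
- spacer: Brass spacer sleeve standing on end on the bench at the start: outside 34 mm, bore 25 mm, 20 mm tall, 0.06 kg. Origin at its centre (mid-height), z along its axis; the two ends are alike.
- small_bearing: Ball bearing, steel rings with blue seals, lying flat on the bench at the start: outside 42 mm, bore 25 mm, 9 mm thick, 0.045 kg. Behaves as one solid ring. Origin at its centre (mid-thickness), z along its axis; the two faces are alike.
- caliper: Bystander: digital caliper lying flat on the bench, 0.2 m long along its x, 12 mm thick, loose. Origin under its display head, on the bench.
- ref_sphere: Bystander: white reference sphere (25 mm) on a stem on a dark round foot 46 mm across, 85 mm tall, loose. Origin under the foot, on the bench, z up.
- bottle: Bystander: small white squeeze bottle with a red nozzle, 34 mm across, 100 mm tall, loose. Origin under its centre, on the bench, z up.
Things that resemble listed ones, but are neither listed nor needed, are in the scene too. What is shaped like the small_bearing but orange or red is not meant.

How it is judged (in metres and radians):
On the way, in this order (a step that is already met when the one before it is completed fails the run):
1. the large bearing is threaded on and sits fully home on the spindle's shoulder, released (z of large_bearing in the frame of spindle_seat between 0.0045 and 0.0095 m and horizontal distance between large_bearing and spindle_seat below 0.003 m and angle between the z axis of large_bearing and the z axis of spindle_seat, either way round below 0.06 rad and contact force between the fingers and large_bearing below 0.1 N), for 0.2 s.
2. then the spacer is home on the large bearing, released (z of spacer in the frame of spindle_seat between 0.022 and 0.027 m and horizontal distance between spacer and spindle_seat below 0.003 m and angle between the z axis of spacer and the z axis of spindle_seat, either way round below 0.06 rad and contact force between the fingers and spacer below 0.1 N), for 0.2 s.
At the end, for the whole second after the job is handed in: On the spindle, from the shoulder up: large bearing, spacer, small bearing, each within 2 mm of fully home (their centres 7.5, 25 and 39.5 mm above the shoulder's face), around the spindle (within 3 mm of its axis) and square to it within 3.4 degrees, all released and at rest (all of step 1 and all of step 2 and linear speed of each of large_bearing, spacer, small_bearing below 0.02 m/s and z of small_bearing in the frame of spindle_seat between 0.0365 and 0.0415 m and horizontal distance between small_bearing and spindle_seat below 0.003 m and angle between the z axis of small_bearing and the z axis of spindle_seat, either way round below 0.06 rad and contact force between the fingers and small_bearing below 0.1 N); the robot touches nothing.
It fails at once if the large bearing drops down the spindle (faster than 0.45 m/s while around it) (horizontal distance between large_bearing and spindle_seat below 0.006 m and height (world z) of large_bearing below 0.158 m and linear speed of large_bearing above 0.45 m/s).
It fails at once if the spacer drops down the spindle (faster than 0.45 m/s while around it) (horizontal distance between spacer and spindle_seat below 0.006 m and height (world z) of spacer below 0.158 m and linear speed of spacer above 0.45 m/s).
It fails at once if the small bearing drops down the spindle (faster than 0.45 m/s while around it) (horizontal distance between small_bearing and spindle_seat below 0.006 m and height (world z) of small_bearing below 0.158 m and linear speed of small_bearing above 0.45 m/s).
It fails at once if the caliper, the reference sphere or the bottle is moved more than 30 mm or knocked over (distance of any of caliper, ref_sphere, bottle from where it was at the start of the episode above 0.03 m or angle between any of caliper, ref_sphere, bottle's own z axis and vertical above 0.35 rad).
It also fails if it takes over 72 s, if anything falls off the work surface, if the arm or the gripper's body presses on something with over 40 N, if the wrist force passes 120 N, or if a joint passes its speed limit or range.

## Working session

There is one attempt and no reset: what is moved stays moved. The work goes in short steps, Python scripts to look and compute and a tool call to move; the robot and the scene stay as the last step left them, time stands still between calls to the robot, and variables do not carry over. Pictures are saved under pics/ and viewed, about 8 in all and at most 12, crops included, and the job is handed in when it is done.

Besides the shell and the picture viewer there is one more tool, called after "Emit:" by a JSON object that holds its "op" and its "data". carry_out: Moves the arm, as the interface text tells. Its arguments: {"type":"object","properties":{"series":{"type":"array"},"newtons":{"type":"number"}},"required":["series"]}

```bash
ls; mkdir -p pics
cat > h.py <<'E'
from workcell import *
import numpy as np, cv2
from scipy.spatial.transform import Rotation as R
def world(p,rows,cols,z):
    x=(cols-p["cx"])/p["fx"]*z; y=(rows-p["cy"])/p["fy"]*z
    c=np.stack([x,y,z,np.ones_like(z)],-1)
    return (c@np.linalg.inv(p["world_to_cam"]).T)[...,:3]
def mask_world(p,m):
    m=m&(p["z_map"]>0); r,c=np.nonzero(m)
    return world(p,r.astype(float),c.astype(float),p["z_map"][r,c].astype(float))
E
python3 - <<'E'
from h import *
s=get_state(); print({k:np.round(v,3) for k,v in s.items()})
ims=[]
for n in("scene","side"):
    p=read_camera(n); ims.append(p["frame"]); np.savez(n+".npz",**{k:v for k,v in p.items()})
    C=np.linalg.inv(p["world_to_cam"]); print(n,"cam at",C[:3,3].round(),"fwd",C[:3,2].round(2),"fx",p["fx"])
    for o in("vise","large_bearing","spacer","small_bearing","caliper","ref_sphere","bottle"):
        for d in outline_of(o,p)[:4]:
            w=mask_world(p,d["region"])
            if len(w)<5: continue
            top=w[w[:,2]>np.percentile(w[:,2],90)-4]
            print(n,o,round(d["conf"],2),np.round(d["point"]),"n",len(w),"ztop",np.percentile(w[:,2],95).round(1),"mid",((top.min(0)+top.max(0))/2)[:2].round(1),"span",(top.max(0)-top.min(0))[:2].round(1))
    cv2.imwrite(f"pics/{n}0.png",cv2.resize(p["frame"][:,:,::-1],(800,600)))
E
```

```text
pics
{'time_s': np.float64(0.0), 'q': array([ 1.053,  0.412, -0.013,  1.597,  0.006,  1.134, -0.082]), 'qvel': array([-0.001, -0.001, -0.   ,  0.001,  0.001, -0.001,  0.   ]), 'joint_efforts': array([ 0.0000e+00, -5.8795e+01,  6.4200e-01, -2.9108e+01, -5.4000e-02,
        1.8000e-02,  0.0000e+00]), 'eef_pos': array([ 271.629, -562.648,  403.826]), 'ee_rot': array([-3.061e+00, -7.000e-01,  1.000e-03]), 'contact_force': array([-0.381, -0.103,  0.12 ]), 'moment': array([-0.01 ,  0.04 ,  0.054]), 'finger_gap': np.float64(87.723)}
scene cam at [857. 499. 853.] fwd [-0.32 -0.43 -0.85] fx 358.26806682561073
scene vise 0.79 [128. 178.] n 5161 ztop 94.4 mid [ 568.2 -257. ] span [123.7 352.7]
scene large_bearing 0.75 [227. 261.] n 268 ztop 16.9 mid [586.1 175.4] span [50.4 49.4]
scene spacer 0.66 [253. 323.] n 127 ztop 21.3 mid [498.  334.3] span [33.6 32.8]
scene small_bearing 0.7 [207. 298.] n 146 ztop 10.6 mid [451.4 185.7] span [41.8 41.3]
scene small_bearing 0.56 [182. 326.] n 88 ztop 10.4 mid [355.7 176.4] span [39.2 39.4]
scene small_bearing 0.5 [185. 271.] n 129 ztop 10.6 mid [476.6  9
[... 572 characters left out ...]
3 172.5] span [53.4 50.7]
side spacer 0.73 [294. 240.] n 211 ztop 22.2 mid [498.4 332.4] span [32.6 32.6]
side small_bearing 0.84 [285. 307.] n 263 ztop 11.6 mid [389.6 246.8] span [41.  41.3]
side small_bearing 0.72 [267. 332.] n 214 ztop 11.4 mid [355.9 173.4] span [39.5 40.3]
side small_bearing 0.56 [244. 293.] n 224 ztop 11.5 mid [452.3 183.9] span [39.8 42.1]
side small_bearing 0.49 [216. 295.] n 159 ztop 12.0 mid [476.6  94.5] span [40.3 42. ]
side caliper 0.83 [210. 180.] n 764 ztop 15.0 mid [752.8 226.8] span [ 68.4 197.1]
side ref_sphere 0.67 [165. 217.] n 295 ztop 83.6 mid [738.5  33.9] span [18.6 16. ]
side bottle 0.78 [300. 141.] n 550 ztop 91.2 mid [646.7 444.4] span [12.3 12.2]
```

Run:
```python
from h import *
p=np.load("scene.npz"); q=np.load("side.npz")
for n,P in(("scene",p),("side",q)):
    rr,cc=np.mgrid[0:384,0:512].astype(float); w=world(P,rr,cc,P["z_map"].astype(float))
    inside=(P["z_map"]>0)&(abs(w[...,0]-570)<80)&(w[...,1]>-450)&(w[...,1]<-50)
    for lo,hi in((108,150),(150,175),(86,93),(93,98),(101,107)):
        m=inside&(w[...,2]>lo)&(w[...,2]<hi); v=w[m]
        if len(v): print(n,lo,hi,len(v),v.min(0).round(),v.max(0).round(),v.mean(0).round(1))
# mean colors at small bearings
for n,P in(("scene",p),("side",q)):
    W=P["world_to_cam"]
    for (x,y) in((452,185),(356,175),(476.6,96),(389.6,246.8)):
        t=np.linspace(0,2*np.pi,40); out=[]
        for a in t:
            c=W@np.array([x+17*np.cos(a),y+17*np.sin(a),10,1]); 
            r,k=int(round(P["fy"]*c[1]/c[2]+P["cy"])),int(round(P["fx"]*c[0]/c[2]+P["cx"])); out.append(P["frame"][r,k])
        print(n,(x,y),np.mean(out,0).round())
a=cv2.resize(p["frame"][60:345,90:470,::-1],None,fx=2.1,fy=2.1,interpolation=cv2.INTER_CUBIC); cv2.imwrite("pics/a.png",a)
b=cv2.resize(q["frame"][60:345,90:470,::-1],None,fx=2.1,fy=2.1,interpolation=cv2.INTER_CUBIC); cv2.imwrite("pics/b.png",b)
```

```text
scene 108 150 89 [ 557. -168.  110.] [ 579. -151.  149.] [ 570.7 -157.1  130.1]
scene 150 175 47 [ 559. -174.  150.] [ 580. -152.  161.] [ 569.7 -160.6  156.4]
scene 86 93 1545 [ 505. -434.   86.] [630. -81.  93.] [ 571.  -183.7   89. ]
scene 93 98 86 [ 546. -186.   93.] [ 590. -135.   98.] [ 572.  -155.7   95.3]
scene 101 107 36 [ 552. -177.  101.] [ 583. -148.  107.] [ 570.1 -158.8  103.6]
side 108 150 110 [ 558. -173.  108.] [ 580. -153.  150.] [ 566.9 -159.3  129.6]
side 150 175 52 [ 558. -176.  150.] [ 579. -155.  162.] [ 567.7 -162.   157.4]
side 86 93 1279 [ 507. -440.   86.] [632. -83.  93.] [ 564.6 -191.3   90.6]
side 93 98 193 [ 511. -407.   93.] [631. -89.  98.] [ 565.9 -173.5   94.3]
side 101 107 41 [ 554. -180.  101.] [ 585. -148.  107.] [ 567.  -159.3  104.9]
scene (452, 185) [ 95.  97. 118.]
scene (356, 175) [162.  93.  51.]
scene (476.6, 96) [166.  96.  53.]
scene (389.6, 246.8) [144.  62.  57.]
side (452, 185) [60. 61. 83.]
side (356, 175) [131.  65.  33.]
side (476.6, 96) [130.  66.  36.]
side (389.6, 246.8) [111.  29.  27.]
```

View pics/scene0.png

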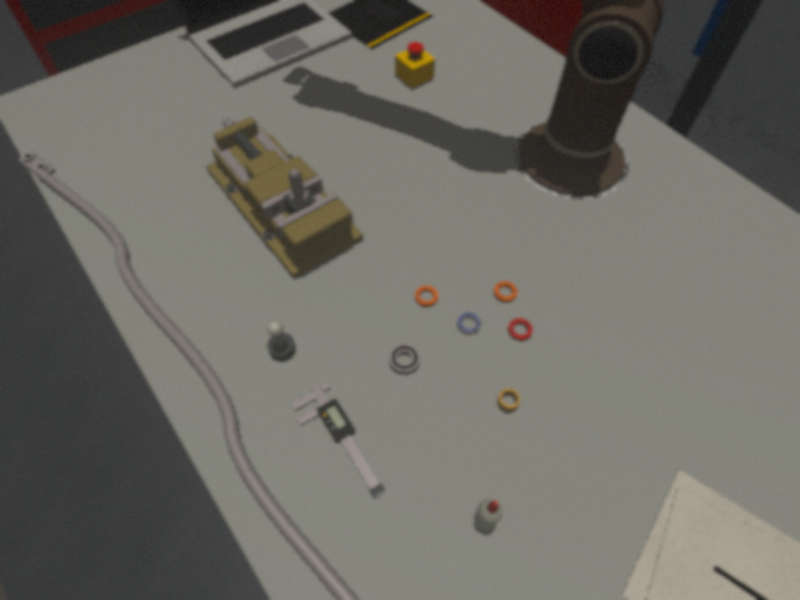

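View pics/b.png

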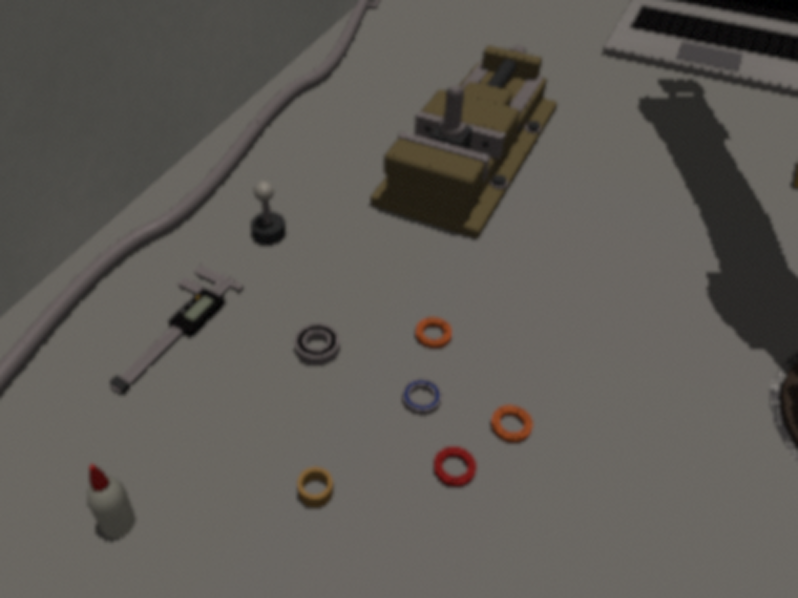

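Confirmed in the enlarged side crop (b.png) and the scene picture:
- **Large bearing:** black seals, crop (317,343).
- **Spacer:** brass, crop (315,487).
- **Small bearing candidates:** blue at crop (421,396), orange at (433,332) and (512,423), red at (455,466). Only blue fits the description, and the colour samples agree. It is at world (452,185).
- **Spindle:** about (569,-164), tip about 160 mm up.

I'll first turn the tool so that its x is world +y, which puts the jaws along world x.

Emit:
{"op": "carry_out", "data": {"series": [{"dp": [0, 0, 0], "delta_rot": [0, 0, -7.1], "fingers": -1}, {"dp": [0, 0, 0], "delta_rot": [0, 0, -7.1], "fingers": -1}, {"dp": [0, 0, 0], "delta_rot": [0, 0, -7.1], "fingers": -1}, {"dp": [0, 0, 0], "delta_rot": [0, 0, -7.1], "fingers": -1}, {"dp": [0, 0, 0], "delta_rot": [0, 0, -7.1], "fingers": -1}], "newtons": 20}}

```text
time_s: 1.22
eef_pos: [271.7, -562.8, 404.7]
ee_rot: [2.698, 1.609, -0.0]
contact_force: [0.1, -0.6, -0.1]
finger_gap: 87.9
```

Emit:
{"op": "carry_out", "data": {"series": [{"dp": [0, 0, 0], "delta_rot": [0, 0, -7.1], "fingers": -1}, {"dp": [0, 0, 0], "delta_rot": [0, 0, -7.1], "fingers": -1}, {"dp": [0, 0, 0], "delta_rot": [0, 0, -7.1], "fingers": -1}, {"dp": [0, 0, 0], "delta_rot": [0, 0, -7.1], "fingers": -1}, {"dp": [0, 0, 0], "delta_rot": [0, 0, 0], "fingers": -1}]}}

```text
time_s: 1.63
eef_pos: [271.6, -562.9, 404.6]
ee_rot: [2.222, 2.221, 0.0]
contact_force: [0.9, 0.3, -0.1]
finger_gap: 87.4
```

```bash
cat >> h.py <<'E'
def st(q=0):
    s=get_state(); Rm=R.from_rotvec(s["ee_rot"]).as_matrix()
    g=s["eef_pos"]+163*Rm[:,2]
    print("t",round(float(s["time_s"]),2),"tcp",s["eef_pos"].round(1),"grasp",g.round(1),"x",Rm[:,0].round(3),"z",Rm[:,2].round(3),"F",s["contact_force"].round(1),"gap",round(float(s["finger_gap"]),1))
    return s,Rm,g
def to(target):
    "cm to go along tool axes so that the grasp point comes to target"
    s,Rm,g=st(); print("dp cm",((np.array(target)-g)@Rm/10).round(2))
E
python3 - <<'E'
import workcell
print({k:v for k,v in vars(workcell).items() if isinstance(v,(int,float,str)) and not k.startswith('__')}, [k for k in dir(workcell) if k[0]!='_'])
from h import *
to([586.7,174,220])
p=read_camera("wrist"); print(p["fx"],p["cx"],p["cy"]); W=p["world_to_cam"]; s,Rm,g=st()
C=np.linalg.inv(W); print("cam in tool",((C[:3,3]-s["eef_pos"])@Rm).round(1),"\n",(Rm.T@C[:3,:3]).round(3))
E
```

```text
{'tcp_to_tips': 182.0} ['MotionError', 'get_state', 'outline_of', 'read_camera', 'sign_off', 'tcp_to_tips']
t 1.63 tcp [ 271.6 -562.9  404.6] grasp [ 271.6 -562.9  241.6] x [0. 1. 0.] z [ 0.  0. -1.] F [ 0.9  0.3 -0.1] gap 87.4
dp cm [73.7  31.49  2.17]
297.3186396354542 261.22516978829486 196.81917129842185
t 1.68 tcp [ 271.5 -563.   404.6] grasp [ 271.5 -562.9  241.6] x [0.008 1.    0.   ] z [ 0.  0. -1.] F [-0.1 -0.9  1. ] gap 87.8
cam in tool [67.7  0.9 21.1] 
 [[ 0.007 -0.969 -0.249]
 [ 1.     0.007  0.001]
 [ 0.001 -0.249  0.969]]
```

Emit:
{"op": "carry_out", "data": {"series": [{"dp": [3, 1.3, 0], "delta_rot": [0, 0, 0], "fingers": -1}, {"dp": [3, 1.3, 0], "delta_rot": [0, 0, 0], "fingers": -1}, {"dp": [3, 1.3, 0], "delta_rot": [0, 0, 0], "fingers": -1}, {"dp": [3, 1.3, 0], "delta_rot": [0, 0, 0], "fingers": -1}, {"dp": [3, 1.3, 0], "delta_rot": [0, 0, 0], "fingers": -1}]}}

```text
time_s: 2.1
eef_pos: [337.9, -411.8, 404.7]
ee_rot: [2.234, 2.209, 0.0]
contact_force: [0.9, -0.2, -0.8]
finger_gap: 87.8
```

Emit:
{"op": "carry_out", "data": {"series": [{"dp": [3, 1.3, 0], "delta_rot": [0, 0, 0], "fingers": -1}, {"dp": [3, 1.3, 0], "delta_rot": [0, 0, 0], "fingers": -1}, {"dp": [3, 1.3, 0], "delta_rot": [0, 0, 0], "fingers": -1}, {"dp": [3, 1.3, 0], "delta_rot": [0, 0, 0], "fingers": -1}, {"dp": [3, 1.3, 0], "delta_rot": [0, 0, 0], "fingers": -1}]}}

```text
time_s: 2.52
eef_pos: [403.8, -262.1, 404.9]
ee_rot: [2.233, 2.209, 0.0]
contact_force: [0.3, -0.6, 0.4]
finger_gap: 87.6
```

Emit:
{"op": "carry_out", "data": {"series": [{"dp": [3, 1.3, 0], "delta_rot": [0, 0, 0], "fingers": -1}, {"dp": [3, 1.3, 0], "delta_rot": [0, 0, 0], "fingers": -1}, {"dp": [0, 0, 0], "delta_rot": [0, 0, 0], "fingers": -1}, {"dp": [0, 0, 0], "delta_rot": [0, 0, 0], "fingers": -1}]}}

```text
time_s: 2.85
eef_pos: [430.4, -202.1, 404.9]
ee_rot: [2.227, 2.215, 0.001]
contact_force: [-0.0, -1.2, -0.1]
finger_gap: 88.1
```

```bash
cat >> h.py <<'E'
def fray(p,r,c):
    "fisheye pixel -> world origin, unit ray"
    u=(np.asarray(c,float)-p["cx"])/p["fx"]; v=(np.asarray(r,float)-p["cy"])/p["fy"]; th=np.hypot(u,v)
    k=np.where(th>1e-9,np.sin(th)/np.maximum(th,1e-9),1)
    C=np.linalg.inv(p["world_to_cam"]); d=np.stack([u*k,v*k,np.cos(th)],-1)
    return C[:3,3],d@C[:3,:3].T
def fworld(p,r,c):
    "fisheye pixels with depth -> world"
    z=p["z_map"][r,c]; o,d=fray(p,r,c); f=np.linalg.inv(p["world_to_cam"])[:3,2]
    return o+d*(z/(d@f))[:,None]
def fproj(p,X):
    "world points -> fisheye pixel (col,row)"
    c=(np.c_[np.atleast_2d(X),np.ones(len(np.atleast_2d(X)))]@p["world_to_cam"].T)[:,:3]
    rho=np.hypot(c[:,0],c[:,1]); th=np.arctan2(rho,c[:,2])
    return np.c_[p["cx"]+p["fx"]*th*c[:,0]/rho,p["cy"]+p["fy"]*th*c[:,1]/rho]
E
python3 - <<'E'
from h import *
st(); p=read_camera("wrist")
pp=p["frame"].copy()
rr,cc=np.nonzero(p["z_map"]>0); w=fworld(p,rr,cc)
m=(abs(w[:,0]-569)<12)&(abs(w[:,1]+164)<14)&(w[:,2]>150)&(w[:,2]<170); v=w[m]
if m.sum(): print("tip",m.sum(),v.min(0).round(1),v.max(0).round(1))
cv2.imwrite("pics/w1.png",cv2.resize(pp[:,:,::-1],(800,600)))
E
```

```text
t 2.85 tcp [ 430.4 -202.1  404.9] grasp [ 430.5 -202.2  241.9] x [ 0.006  1.    -0.   ] z [ 0.001 -0.    -1.   ] F [-0.  -1.2 -0.1] gap 88.1
tip 464 [ 557.4 -176.9  150. ] [ 579.3 -155.   160.4]
```

View pics/w1.png

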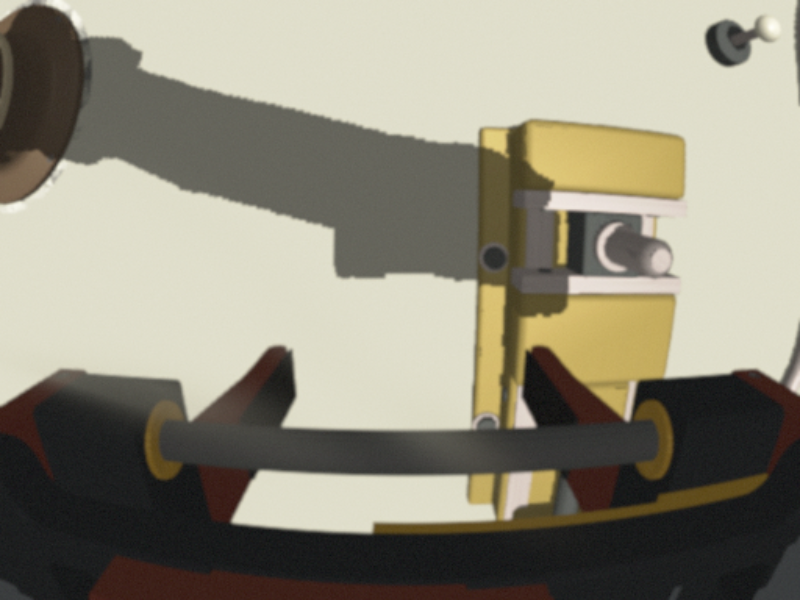

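The wrist view shows the spindle nose at (655,257). Its depth gives the tip at (568.4,-166), which agrees with the other cameras to 2 mm. Next I go above the large bearing.

Emit:
{"op": "carry_out", "data": {"series": [{"dp": [2.9, 1.2, 0], "delta_rot": [0, 0, 0], "fingers": -1}, {"dp": [2.9, 1.2, 0], "delta_rot": [0, 0, 0], "fingers": -1}, {"dp": [2.9, 1.2, 0], "delta_rot": [0, 0, 0], "fingers": -1}, {"dp": [2.9, 1.2, 0], "delta_rot": [0, 0, 0], "fingers": -1}, {"dp": [2.9, 1.2, 0], "delta_rot": [0, 0, 0], "fingers": -1}]}}

```text
time_s: 3.32
eef_pos: [490.8, -59.8, 404.6]
ee_rot: [2.234, 2.208, -0.001]
contact_force: [-0.2, -0.3, -0.5]
finger_gap: 88.1
```

Emit:
{"op": "carry_out", "data": {"series": [{"dp": [2.9, 1.2, 0], "delta_rot": [0, 0, 0], "fingers": -1}, {"dp": [2.9, 1.2, 0], "delta_rot": [0, 0, 0], "fingers": -1}, {"dp": [2.9, 1.2, 0], "delta_rot": [0, 0, 0], "fingers": -1}, {"dp": [2.9, 1.2, 0], "delta_rot": [0, 0, 0], "fingers": -1}, {"dp": [2.9, 1.2, 0], "delta_rot": [0, 0, 0], "fingers": -1}]}}

```text
time_s: 3.73
eef_pos: [552.4, 84.8, 404.4]
ee_rot: [2.234, 2.208, -0.001]
contact_force: [0.1, 0.0, 0.3]
finger_gap: 87.9
```

Emit:
{"op": "carry_out", "data": {"series": [{"dp": [2.9, 1.2, 0], "delta_rot": [0, 0, 0], "fingers": -1}, {"dp": [2.9, 1.2, 0], "delta_rot": [0, 0, 0], "fingers": -1}, {"dp": [2.9, 1.2, 0], "delta_rot": [0, 0, 0], "fingers": -1}, {"dp": [0, 0, 0], "delta_rot": [0, 0, 0], "fingers": -1}, {"dp": [0, 0, 0], "delta_rot": [0, 0, 0], "fingers": -1}]}}

```text
time_s: 4.15
eef_pos: [588.5, 172.4, 403.8]
ee_rot: [-2.228, -2.213, 0.001]
contact_force: [-0.4, 0.0, 0.3]
finger_gap: 87.7
```

```bash
cat >> h.py <<'E'
def ring(p,x,y,rad,zlo,zhi):
    "centre and span of depth points near (x,y) in height band"
    rr,cc=np.nonzero(p["z_map"]>0); w=fworld(p,rr,cc)
    m=(np.hypot(w[:,0]-x,w[:,1]-y)<rad)&(w[:,2]>zlo)&(w[:,2]<zhi); v=w[m]
    if m.sum()<8: return print("few",m.sum())
    hull=cv2.convexHull(v[:,:2].astype(np.float32)); c,r=cv2.minEnclosingCircle(hull)
    print("n",m.sum(),"mid",((v.min(0)+v.max(0))/2).round(1),"span",(v.max(0)-v.min(0)).round(1),"circ",np.round(c,1),round(r,1),"zmed",np.median(v[:,2]).round(1))
E
python3 - <<'E'
from h import *
st(); p=read_camera("wrist")
ring(p,587,174,32,11,20); ring(p,452,185,27,6,14); ring(p,498,333,24,16,26)
for o in("large_bearing","small_bearing","spacer"):
    for d in outline_of(o,p)[:4]: 
        r,c=np.nonzero(d["region"]&(p["z_map"]>0)); w=fworld(p,r,c); print(o,round(d["conf"],2),np.round(d["point"]),w.mean(0).round(1))
E
```

```text
t 4.15 tcp [588.5 172.4 403.8] grasp [588.3 172.4 240.8] x [ 0.007  1.    -0.   ] z [-0.001 -0.    -1.   ] F [-0.4  0.   0.3] gap 87.7
n 985 mid [587.1 172.8  13.7] span [51.8 50.4  4.8] circ [587. 173.] 26.1 zmed 13.6
n 470 mid [453.1 183.3   8. ] span [41.1 42.   3.9] circ [452.9 183.6] 21.3 zmed 7.7
n 270 mid [498.2 331.7  18.5] span [34.2 33.6  4.9] circ [498.5 331.8] 17.5 zmed 18.6
large_bearing 0.59 [180. 256.] [586.8 172.8  12.9]
small_bearing 0.98 [171. 165.] [454.5 183.6   6.8]
small_bearing 0.96 [178.  92.] [357.6 174.2   6.3]
small_bearing 0.86 [125. 110.] [390.6 246.8   6.5]
small_bearing 0.57 [181. 263.] [587.2 172.7  12.6]
spacer 0.62 [ 45. 184.] [499.3 331.8  15.1]
```

Emit:
{"op": "carry_out", "data": {"series": [{"dp": [0.06, -0.13, 3], "delta_rot": [0, 0, 0], "fingers": -1}, {"dp": [0, 0, 3.5], "delta_rot": [0, 0, 0], "fingers": -1}, {"dp": [0, 0, 3.5], "delta_rot": [0, 0, 0], "fingers": -1}, {"dp": [0, 0, 3.5], "delta_rot": [0, 0, 0], "fingers": -1}, {"dp": [0, 0, 3.0], "delta_rot": [0, 0, 0], "fingers": -1}]}}

```text
time_s: 4.77
eef_pos: [586.4, 170.8, 237.9]
ee_rot: [2.23, 2.212, -0.002]
contact_force: [-0.0, -0.0, -0.1]
finger_gap: 87.5
```

Emit:
{"op": "carry_out", "data": {"series": [{"dp": [0, 0, 2], "delta_rot": [0, 0, 0], "fingers": -1}, {"dp": [0, 0, 1.5], "delta_rot": [0, 0, 0], "fingers": -1}, {"dp": [0, 0, 1], "delta_rot": [0, 0, 0], "fingers": -1}, {"dp": [0, 0, 0.4], "delta_rot": [0, 0, 0], "fingers": -1}, {"dp": [0, 0, 0], "delta_rot": [0, 0, 0], "fingers": -1}]}}

```text
time_s: 5.18
eef_pos: [586.7, 172.1, 190.3]
ee_rot: [-2.229, -2.214, 0.001]
contact_force: [0.4, 0.5, -0.4]
finger_gap: 87.9
```

Run:
```python
from h import *
st(); p=read_camera("wrist"); ring(p,587,173,32,11,20)
cv2.imwrite("pics/w2.png",cv2.resize(p["frame"][:,:,::-1],(800,600)))
```

```text
t 5.18 tcp [586.7 172.1 190.3] grasp [586.5 172.   27.3] x [ 0.007  1.    -0.001] z [-0.001 -0.001 -1.   ] F [ 0.4  0.5 -0.4] gap 87.9
n 4464 mid [586.7 175.2  13.4] span [51.5 47.9  4.7] circ [586.8 173. ] 26.2 zmed 13.6
```

Emit:
{"op": "carry_out", "data": {"series": [{"dp": [0.1, 0, 0.5], "delta_rot": [0, 0, 0], "fingers": -1}, {"dp": [0, 0, 0], "delta_rot": [0, 0, 0], "fingers": 0.0}, {"dp": [0, 0, 0], "delta_rot": [0, 0, 0], "fingers": 1}, {"dp": [0, 0, 0], "delta_rot": [0, 0, 0], "fingers": 1}, {"dp": [0, 0, 0], "delta_rot": [0, 0, 0], "fingers": 1}], "newtons": 20}}

```text
time_s: 5.65
eef_pos: [586.8, 174.0, 186.0]
ee_rot: [2.227, 2.215, 0.001]
contact_force: [-0.6, -0.5, -0.1]
finger_gap: 65.1
```

Emit:
{"op": "carry_out", "data": {"series": [{"dp": [0, 0, 0], "delta_rot": [0, 0, 0], "fingers": 1}, {"dp": [0, 0, 0], "delta_rot": [0, 0, 0], "fingers": 1}, {"dp": [0, 0, 0], "delta_rot": [0, 0, 0], "fingers": 1}]}}

```text
time_s: 5.9
eef_pos: [586.6, 174.0, 185.8]
ee_rot: [2.228, 2.215, -0.0]
contact_force: [-0.7, -0.2, 2.2]
finger_gap: 51.6
```

Run:
```python
from h import *
st(); p=read_camera("wrist"); ring(p,587,173,32,11,20)
cv2.imwrite("pics/w2.png",cv2.resize(p["frame"][:,:,::-1],(800,600)))
```

```text
t 5.9 tcp [586.6 174.  185.8] grasp [586.6 174.   22.8] x [ 0.006  1.    -0.   ] z [ 0. -0. -1.] F [-0.7 -0.2  2.2] gap 51.6
n 4468 mid [587.  177.6  15.5] span [59.  43.2  9. ] circ [587.  178.1] 30.4 zmed 13.7
```

View pics/w2.png

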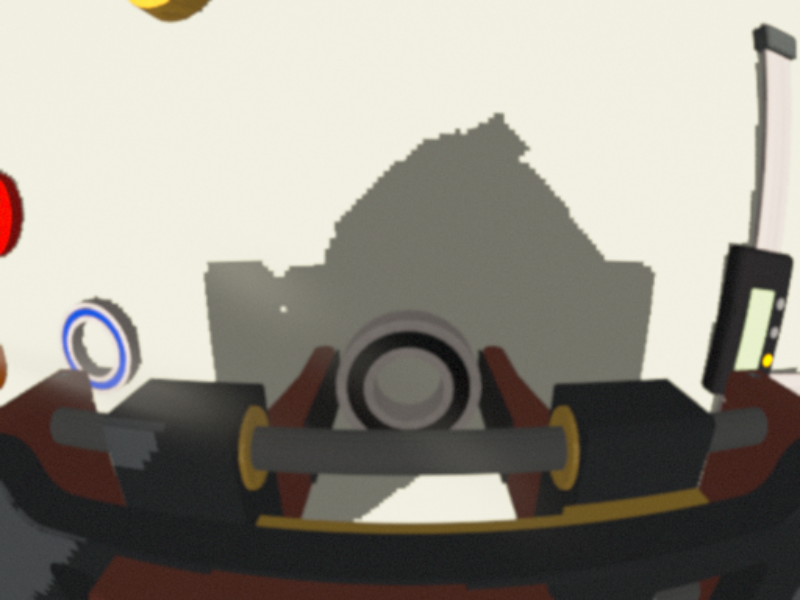

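The bearing sits between the pads, with its rim at about (408,380), and the opening is 51.6 mm, so it is held. I'll lift and carry it past the spindle, to the -y side, so the wrist camera sees both the spindle and the bearing.

Emit:
{"op": "carry_out", "data": {"series": [{"dp": [0, 0, -1], "delta_rot": [0, 0, 0], "fingers": 1}, {"dp": [0, 0, -3], "delta_rot": [0, 0, 0], "fingers": 1}, {"dp": [0, 0, -4], "delta_rot": [0, 0, 0], "fingers": 1}, {"dp": [0, 0, -4], "delta_rot": [0, 0, 0], "fingers": 1}, {"dp": [0, 0, -4], "delta_rot": [0, 0, 0], "fingers": 1}], "newtons": 25}}

```text
time_s: 6.37
eef_pos: [586.2, 174.0, 347.7]
ee_rot: [-2.227, -2.215, 0.001]
contact_force: [1.2, 0.2, -1.6]
finger_gap: 51.4
```

Emit:
{"op": "carry_out", "data": {"series": [{"dp": [0, 0, -3], "delta_rot": [0, 0, 0], "fingers": 1}, {"dp": [0, 0, -1.5], "delta_rot": [0, 0, 0], "fingers": 1}, {"dp": [-2, 0, 0], "delta_rot": [0, 0, 0], "fingers": 1}, {"dp": [-3, 0, 0], "delta_rot": [0, 0, 0], "fingers": 1}, {"dp": [-3, 0, 0], "delta_rot": [0, 0, 0], "fingers": 1}]}}

```text
time_s: 6.78
eef_pos: [585.7, 94.1, 391.7]
ee_rot: [2.225, 2.218, 0.001]
contact_force: [0.9, -1.2, -1.0]
finger_gap: 51.7
```

Emit:
{"op": "carry_out", "data": {"series": [{"dp": [-3, -0.4, 0], "delta_rot": [0, 0, 0], "fingers": 1}, {"dp": [-3, -0.4, 0], "delta_rot": [0, 0, 0], "fingers": 1}, {"dp": [-3, -0.4, 0], "delta_rot": [0, 0, 0], "fingers": 1}, {"dp": [-3, -0.4, 0], "delta_rot": [0, 0, 0], "fingers": 1}, {"dp": [-3, -0.2, 0], "delta_rot": [0, 0, 0], "fingers": 1}]}}

```text
time_s: 7.2
eef_pos: [566.5, -57.2, 391.2]
ee_rot: [2.227, 2.215, -0.0]
contact_force: [-0.0, 0.1, -1.6]
finger_gap: 51.6
```

Emit:
{"op": "carry_out", "data": {"series": [{"dp": [-3, 0, 0], "delta_rot": [0, 0, 0], "fingers": 1}, {"dp": [-3, 0, 0], "delta_rot": [0, 0, 0], "fingers": 1}, {"dp": [-3, 0, 0], "delta_rot": [0, 0, 0], "fingers": 1}, {"dp": [-3, 0, 0], "delta_rot": [0, 0, 0], "fingers": 1}, {"dp": [-3, 0, 0], "delta_rot": [0, 0, 0], "fingers": 1}]}}

```text
time_s: 7.62
eef_pos: [566.0, -207.3, 391.3]
ee_rot: [2.227, 2.215, 0.0]
contact_force: [-0.3, 0.7, -1.1]
finger_gap: 51.5
```

Emit:
{"op": "carry_out", "data": {"series": [{"dp": [-3, 0, 0], "delta_rot": [0, 0, 0], "fingers": 1}, {"dp": [-1, 0, 0], "delta_rot": [0, 0, 0], "fingers": 1}, {"dp": [0, 0, 0], "delta_rot": [0, 0, 0], "fingers": 1}, {"dp": [0, 0, 0], "delta_rot": [0, 0, 0], "fingers": 1}, {"dp": [0, 0, 0], "delta_rot": [0, 0, 0], "fingers": 1}]}}

```text
time_s: 8.03
eef_pos: [566.5, -243.8, 390.9]
ee_rot: [-2.225, -2.217, -0.002]
contact_force: [0.2, -0.5, -1.3]
finger_gap: 51.5
```

```bash
cat >> h.py <<'E'
from scipy.optimize import least_squares
def circ_fixed(P,r0,c0):
    return least_squares(lambda c:np.hypot(P[:,0]-c[0],P[:,1]-c[1])-r0,c0,loss="soft_l1").x
def arc(p,c0,r0,zlo,zhi,ymin,xw,name):
    "circle of known radius fitted to the outer edge (+y side) of the points in a height band"
    rr,cc=np.nonzero(p["z_map"]>0); w=fworld(p,rr,cc)
    m=(np.hypot(w[:,0]-c0[0],w[:,1]-c0[1])<r0+5)&(w[:,2]>zlo)&(w[:,2]<zhi)&(abs(w[:,0]-c0[0])<xw); v=w[m]
    b=np.round(v[:,0]/1.0).astype(int); E=np.array([v[b==k][v[b==k][:,1].argmax(),:2] for k in np.unique(b)])
    E=E[E[:,1]>c0[1]+ymin]; c=circ_fixed(E,r0,c0); print(name,"n",len(v),"edge",len(E),"centre",c.round(2),"resid",np.std(np.hypot(*(E-c).T)-r0).round(2),"z95",np.percentile(v[:,2],95).round(1)); return c
def both(r0,h,dz):
    "held piece of radius r0, height h, its bottom dz below the tips; spindle nose"
    s,Rm,g=st(); p=read_camera("wrist"); t=s["eef_pos"]+182*Rm[:,2]; top=t[2]-dz+h
    a=arc(p,t[:2],r0,top-5,top+2,r0*.3,r0-3,"piece")
    rr,cc=np.nonzero(p["z_map"]>0); w=fworld(p,rr,cc)
    m=(np.hypot(w[:,0]-568.5,w[:,1]+165.5)<9.5)&(w[:,2]>157.5)&(w[:,2]<165); v=w[m]
    print("nose flat",m.sum(),"mid",((v.min(0)+v.max(0))/2).round(2),"span",(v.max(0)-v.min(0)).round(1),"mean",v.mean(0).round(2)) if m.sum() else None
    m=(np.hypot(w[:,0]-568.5,w[:,1]+165.5)<16)&(w[:,2]>125)&(w[:,2]<152); v=w[m]
    print("shaft",m.sum(),"xmid",((v.min(0)+v.max(0))/2).round(2),"span",(v.max(0)-v.min(0)).round(1)) if m.sum() else None
    print("piece minus tool",(a-t[:2]).round(2)); return p
E
python3 - <<'E'
from h import *
p=both(26,15,3); cv2.imwrite("pics/w3.png",cv2.resize(p["frame"][:,:,::-1],(800,600)))
E
```

```text
t 8.03 tcp [ 566.5 -243.8  390.9] grasp [ 566.6 -243.6  227.9] x [0.003 1.    0.001] z [ 0.     0.001 -1.   ] F [ 0.2 -0.5 -1.3] gap 51.5
piece n 3955 edge 47 centre [ 567.83 -244.64] resid 0.21 z95 219.8
nose flat 334 mid [ 569.04 -166.51  159.42] span [14.8 15.8  3.8] mean [ 569.07 -166.54  158.75]
shaft 2 xmid [ 560.68 -173.17  151.32] span [4.3 5.2 0.3]
piece minus tool [ 1.26 -1.05]
```

View pics/w3.png

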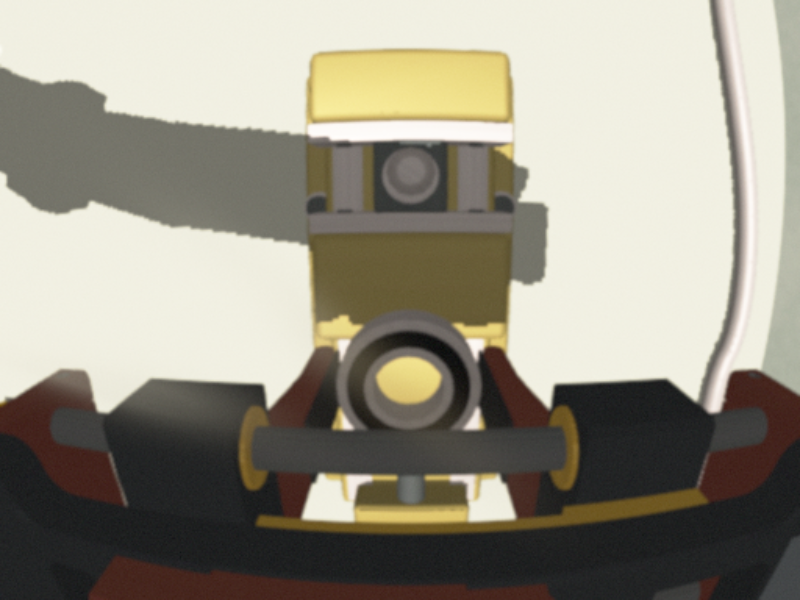

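The relative offset from bearing to nose is +1.2 mm in x and +78 mm in y. The nose is at (410,172) in the picture and the bearing at (408,380). I'll move over it and bring the nose just into the bore.

Emit:
{"op": "carry_out", "data": {"series": [{"dp": [2, 0.12, 0], "delta_rot": [0, 0, 0], "fingers": 1}, {"dp": [2.5, 0, 0], "delta_rot": [0, 0, 0], "fingers": 1}, {"dp": [2.3, 0, 0], "delta_rot": [0, 0, 0], "fingers": 1}, {"dp": [1, 0, 0], "delta_rot": [0, 0, 0], "fingers": 1}, {"dp": [0, 0, 1], "delta_rot": [0, 0, 0], "fingers": 1}]}}

```text
time_s: 8.5
eef_pos: [568.9, -163.6, 382.7]
ee_rot: [2.219, 2.22, 0.004]
contact_force: [0.5, 0.3, -0.9]
finger_gap: 51.3
```

Emit:
{"op": "carry_out", "data": {"series": [{"dp": [0, 0, 1.5], "delta_rot": [0, 0, 0], "fingers": 1}, {"dp": [0, 0, 1.2], "delta_rot": [0, 0, 0], "fingers": 1}, {"dp": [0, 0, 0.5], "delta_rot": [0, 0, 0], "fingers": 1}, {"dp": [0, 0, 0], "delta_rot": [0, 0, 0], "fingers": 1}, {"dp": [0, 0, 0], "delta_rot": [0, 0, 0], "fingers": 1}]}}

```text
time_s: 8.92
eef_pos: [567.9, -168.6, 348.2]
ee_rot: [-2.228, -2.214, 0.001]
contact_force: [-0.2, -0.1, -0.7]
finger_gap: 51.6
```

Run:
```python
from h import *
p=both(26,15,3); cv2.imwrite("pics/w4.png",cv2.resize(p["frame"][190:310,170:345,::-1],None,fx=4,fy=4,interpolation=cv2.INTER_CUBIC))
```

```text
t 8.92 tcp [ 567.9 -168.6  348.2] grasp [ 567.7 -168.5  185.2] x [0.006 1.    0.   ] z [-0.001  0.    -1.   ] F [-0.2 -0.1 -0.7] gap 51.6
piece n 3944 edge 47 centre [ 568.93 -169.62] resid 0.27 z95 177.1
nose flat 279 mid [ 569.47 -168.82  158.93] span [14.7 10.2  2.8] mean [ 569.3  -168.17  158.88]
shaft 1 xmid [ 579.63 -171.68  151.73] span [0. 0. 0.]
piece minus tool [ 1.2  -1.11]
```

View pics/w4.png

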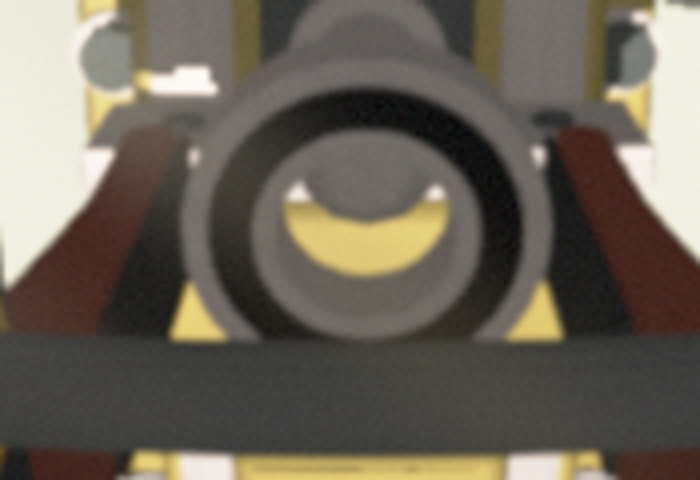

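The nose shows through the bore at about (367,175) in the crop and the bearing is centred in x, but it still needs about 3 mm towards +y.

Emit:
{"op": "carry_out", "data": {"series": [{"dp": [0.3, 0.03, 0], "delta_rot": [0, 0, 0], "fingers": 1}, {"dp": [0, 0, 0.3], "delta_rot": [0, 0, 0], "fingers": 1}, {"dp": [0, 0, 0.3], "delta_rot": [0, 0, 0], "fingers": 1}, {"dp": [0, 0, 0], "delta_rot": [0, 0, 0], "fingers": 1}, {"dp": [0, 0, 0], "delta_rot": [0, 0, 0], "fingers": 1}]}}

```text
time_s: 9.38
eef_pos: [568.1, -165.0, 342.5]
ee_rot: [-2.228, -2.215, 0.0]
contact_force: [-0.0, -0.7, -1.2]
finger_gap: 51.1
```

Run:
```python
from h import *
p=both(26,15,3); cv2.imwrite("pics/w5.png",cv2.resize(p["frame"][190:310,170:345,::-1],None,fx=4,fy=4,interpolation=cv2.INTER_CUBIC))
```

```text
t 9.38 tcp [ 568.1 -165.   342.5] grasp [ 568.1 -165.   179.5] x [ 0.006  1.    -0.   ] z [-0. -0. -1.] F [-0.  -0.7 -1.2] gap 51.1
piece n 3954 edge 47 centre [ 569.33 -165.98] resid 0.17 z95 171.4
nose flat 469 mid [ 568.66 -166.26  159.09] span [15.5 15.   3.2] mean [ 569.16 -165.86  158.81]
shaft 1 xmid [ 580.27 -165.76  151.85] span [0. 0. 0.]
piece minus tool [ 1.26 -0.99]
```

Emit:
{"op": "carry_out", "data": {"series": [{"dp": [-0.03, 0, 0.2], "delta_rot": [0, 0, 0], "fingers": 1}, {"dp": [0, 0, 0.2], "delta_rot": [0, 0, 0], "fingers": 1}, {"dp": [0, 0, 0.2], "delta_rot": [0, 0, 0], "fingers": 1}, {"dp": [0, 0, 0.2], "delta_rot": [0, 0, 0], "fingers": 1}, {"dp": [0, 0, 0.2], "delta_rot": [0, 0, 0], "fingers": 1}]}}

```text
time_s: 9.85
eef_pos: [568.2, -165.2, 332.4]
ee_rot: [-2.228, -2.215, 0.0]
contact_force: [1.2, 0.5, -1.2]
finger_gap: 51.4
```

Emit:
{"op": "carry_out", "data": {"series": [{"dp": [0, 0, 0.2], "delta_rot": [0, 0, 0], "fingers": 1}, {"dp": [0, 0, 0.1], "delta_rot": [0, 0, 0], "fingers": 1}, {"dp": [0, 0, 0], "delta_rot": [0, 0, 0], "fingers": 1}]}}

```text
time_s: 10.1
eef_pos: [568.1, -165.2, 329.3]
ee_rot: [-2.227, -2.215, 0.0]
contact_force: [-0.8, 0.6, -1.9]
finger_gap: 51.9
```

No contact force so far. Descending the spindle.

Emit:
{"op": "carry_out", "data": {"series": [{"dp": [0, 0, 0.5], "delta_rot": [0, 0, 0], "fingers": 1}, {"dp": [0, 0, 0.5], "delta_rot": [0, 0, 0], "fingers": 1}, {"dp": [0, 0, 0.5], "delta_rot": [0, 0, 0], "fingers": 1}, {"dp": [0, 0, 0.5], "delta_rot": [0, 0, 0], "fingers": 1}, {"dp": [0, 0, 0], "delta_rot": [0, 0, 0], "fingers": 1}]}}

```text
time_s: 10.52
eef_pos: [567.8, -165.2, 308.2]
ee_rot: [-2.227, -2.214, 0.002]
contact_force: [0.1, -0.6, -1.7]
finger_gap: 51.5
```

Emit:
{"op": "carry_out", "data": {"series": [{"dp": [0, 0, 0.5], "delta_rot": [0, 0, 0], "fingers": 1}, {"dp": [0, 0, 0.5], "delta_rot": [0, 0, 0], "fingers": 1}, {"dp": [0, 0, 0.4], "delta_rot": [0, 0, 0], "fingers": 1}, {"dp": [0, 0, 0.2], "delta_rot": [0, 0, 0], "fingers": 1}, {"dp": [0, 0, 0], "delta_rot": [0, 0, 0], "fingers": 1}]}}

```text
time_s: 10.93
eef_pos: [568.0, -165.2, 293.0]
ee_rot: [-2.227, -2.215, 0.001]
contact_force: [-0.7, 0.2, -1.9]
finger_gap: 51.3
```

Emit:
{"op": "carry_out", "data": {"series": [{"dp": [0, 0, 0.1], "delta_rot": [0, 0, 0], "fingers": 1}, {"dp": [0, 0, 0.1], "delta_rot": [0, 0, 0], "fingers": 1}, {"dp": [0, 0, 0.1], "delta_rot": [0, 0, 0], "fingers": 1}, {"dp": [0, 0, 0], "delta_rot": [0, 0, 0], "fingers": 1}]}}

```text
time_s: 11.27
eef_pos: [568.2, -165.2, 290.6]
ee_rot: [2.228, 2.215, -0.0]
contact_force: [0.5, -0.3, -2.1]
finger_gap: 51.6
```

Emit:
{"op": "carry_out", "data": {"series": [{"dp": [0, 0, 0.1], "delta_rot": [0, 0, 0], "fingers": 1}, {"dp": [0, 0, 0], "delta_rot": [0, 0, 0], "fingers": 1}, {"dp": [0, 0, 0], "delta_rot": [0, 0, 0], "fingers": 1}]}}

```text
time_s: 11.52
eef_pos: [568.3, -165.2, 289.8]
ee_rot: [2.228, 2.215, 0.0]
contact_force: [-1.2, -0.5, 0.1]
finger_gap: 51.7
```

Emit:
{"op": "carry_out", "data": {"series": [{"dp": [0, 0, 0.1], "delta_rot": [0, 0, 0], "fingers": 1}, {"dp": [0, 0, 0], "delta_rot": [0, 0, 0], "fingers": 1}, {"dp": [0, 0, 0], "delta_rot": [0, 0, 0], "fingers": 1}]}}

```text
time_s: 11.77
eef_pos: [568.3, -165.2, 289.7]
ee_rot: [2.227, 2.214, -0.0]
contact_force: [-2.9, 0.8, 8.3]
finger_gap: 50.9
```

It is home: Fz is 8 N at TCP 289.7, against 289.8 expected. Release and rise.

Emit:
{"op": "carry_out", "data": {"series": [{"dp": [0, 0, -0.1], "delta_rot": [0, 0, 0], "fingers": 1}, {"dp": [0, 0, 0], "delta_rot": [0, 0, 0], "fingers": -0.4}, {"dp": [0, 0, 0], "delta_rot": [0, 0, 0], "fingers": -0.6}, {"dp": [0, 0, 0], "delta_rot": [0, 0, 0], "fingers": -0.6}, {"dp": [0, 0, 0], "delta_rot": [0, 0, 0], "fingers": -0.6}]}}

```text
time_s: 12.18
eef_pos: [568.2, -165.3, 289.5]
ee_rot: [-2.228, -2.215, 0.0]
contact_force: [0.5, -0.1, -0.7]
finger_gap: 69.8
```

Emit:
{"op": "carry_out", "data": {"series": [{"dp": [0, 0, -1], "delta_rot": [0, 0, 0], "fingers": -0.6}, {"dp": [0, 0, -2], "delta_rot": [0, 0, 0], "fingers": -0.8}, {"dp": [0, 0, -3], "delta_rot": [0, 0, 0], "fingers": -1}, {"dp": [0, 0, -3], "delta_rot": [0, 0, 0], "fingers": -1}, {"dp": [0, 0, -2], "delta_rot": [0, 0, 0], "fingers": -1}]}}

```text
time_s: 12.6
eef_pos: [568.5, -165.0, 403.2]
ee_rot: [2.226, 2.214, 0.003]
contact_force: [-0.0, 0.1, 1.3]
finger_gap: 87.6
```

```bash
cat >> h.py <<'E'
def fixed(zlo,zhi,R0):
    for n in("scene","side"):
        P=read_camera(n); rr,cc=np.mgrid[0:384,0:512].astype(float); w=world(P,rr,cc,P["z_map"].astype(float))
        m=(P["z_map"]>0)&(np.hypot(w[...,0]-569,w[...,1]+164)<R0)&(w[...,2]>zlo)&(w[...,2]<zhi); v=w[m]
        if len(v): print(n,len(v),"mid",((v.min(0)+v.max(0))/2).round(1),"span",(v.max(0)-v.min(0)).round(1),"zmed",np.median(v[:,2]).round(1))
E
python3 - <<'E'
from h import *
st(); fixed(112,124,32); to([498.4,332,163+80-40])
E
```

```text
t 12.6 tcp [ 568.5 -165.   403.2] grasp [ 569.  -165.   240.2] x [ 0.005  1.    -0.   ] z [ 0.003 -0.    -1.   ] F [-0.   0.1  1.3] gap 87.6
scene 167 mid [ 568.  -165.1  118. ] span [51.4 54.  11.7] zmed 117.8
side 156 mid [ 569.2 -165.2  117.8] span [50.8 50.3 11.1] zmed 119.9
t 12.7 tcp [ 569.2 -165.   404.4] grasp [ 570.3 -165.3  241.4] x [ 0.006  1.    -0.002] z [ 0.007 -0.002 -1.   ] F [0.3 0.2 0.1] gap 87.5
dp cm [49.69 -7.49  3.7 ]
```

The large bearing is on the shoulder: centred within 1 mm and the top at about 119. Next, the spacer.

Emit:
{"op": "carry_out", "data": {"series": [{"dp": [2, -0.4, 0], "delta_rot": [0, 0, 0], "fingers": -1}, {"dp": [3, -0.4, 0], "delta_rot": [0, 0, 0], "fingers": -1}, {"dp": [3, -0.4, 0], "delta_rot": [0, 0, 0], "fingers": -1}, {"dp": [3, -0.4, 0], "delta_rot": [0, 0, 0], "fingers": -1}, {"dp": [3, -0.4, 0], "delta_rot": [0, 0, 0], "fingers": -1}]}}

```text
time_s: 13.12
eef_pos: [548.4, -23.9, 399.3]
ee_rot: [-2.228, -2.214, 0.001]
contact_force: [1.1, -0.0, 0.7]
finger_gap: 87.7
```

Emit:
{"op": "carry_out", "data": {"series": [{"dp": [3, -0.4, 0], "delta_rot": [0, 0, 0], "fingers": -1}, {"dp": [3, -0.4, 0], "delta_rot": [0, 0, 0], "fingers": -1}, {"dp": [3, -0.4, 0], "delta_rot": [0, 0, 0], "fingers": -1}, {"dp": [3, -0.4, 0], "delta_rot": [0, 0, 0], "fingers": -1}, {"dp": [3, -0.4, 0], "delta_rot": [0, 0, 0], "fingers": -1}]}}

```text
time_s: 13.53
eef_pos: [529.2, 126.3, 399.3]
ee_rot: [-2.228, -2.215, 0.001]
contact_force: [1.0, -0.0, -0.1]
finger_gap: 87.6
```

Emit:
{"op": "carry_out", "data": {"series": [{"dp": [3, -0.4, 0], "delta_rot": [0, 0, 0], "fingers": -1}, {"dp": [3, -0.4, 0], "delta_rot": [0, 0, 0], "fingers": -1}, {"dp": [3, -0.4, 0], "delta_rot": [0, 0, 0], "fingers": -1}, {"dp": [3, -0.4, 0], "delta_rot": [0, 0, 0], "fingers": -1}, {"dp": [3, -0.5, 0], "delta_rot": [0, 0, 0], "fingers": -1}]}}

```text
time_s: 13.95
eef_pos: [509.3, 276.3, 399.2]
ee_rot: [-2.228, -2.215, 0.001]
contact_force: [0.2, -0.3, -0.5]
finger_gap: 87.7
```

Emit:
{"op": "carry_out", "data": {"series": [{"dp": [3, -0.5, 0], "delta_rot": [0, 0, 0], "fingers": -1}, {"dp": [2.6, -0.5, 0], "delta_rot": [0, 0, 0], "fingers": -1}, {"dp": [0, 0, 0], "delta_rot": [0, 0, 0], "fingers": -1}, {"dp": [0, 0, 0], "delta_rot": [0, 0, 0], "fingers": -1}]}}

```text
time_s: 14.28
eef_pos: [499.0, 332.6, 399.1]
ee_rot: [-2.223, -2.218, 0.001]
contact_force: [-0.5, -1.1, -0.8]
finger_gap: 87.8
```

Run:
```python
from h import *
p=read_camera("wrist"); ring(p,498.4,332,24,16,26); to([498.4,332,22])
```

```text
n 282 mid [498.9 332.9  18.7] span [33.2 33.1  4.6] circ [498.9 332.5] 17.1 zmed 18.8
t 14.33 tcp [499.9 331.1 399. ] grasp [499.7 330.9 236. ] x [ 0.005  1.    -0.001] z [-0.001 -0.001 -1.   ] F [ 0.1 -0.8  0.2] gap 87.9
dp cm [ 0.13 -0.12 21.4 ]
```

Emit:
{"op": "carry_out", "data": {"series": [{"dp": [0.15, -0.1, 2.5], "delta_rot": [0, 0, 0], "fingers": -1}, {"dp": [0, 0, 3.5], "delta_rot": [0, 0, 0], "fingers": -1}, {"dp": [0, 0, 3.5], "delta_rot": [0, 0, 0], "fingers": -1}, {"dp": [0, 0, 3.5], "delta_rot": [0, 0, 0], "fingers": -0.8}, {"dp": [0, 0, 3], "delta_rot": [0, 0, 0], "fingers": -0.6}]}}

```text
time_s: 14.75
eef_pos: [499.7, 330.1, 237.4]
ee_rot: [2.23, 2.211, -0.003]
contact_force: [0.1, 0.1, 0.9]
finger_gap: 77.8
```

Emit:
{"op": "carry_out", "data": {"series": [{"dp": [0, 0, 2], "delta_rot": [0, 0, 0], "fingers": -0.5}, {"dp": [0, 0, 1.5], "delta_rot": [0, 0, 0], "fingers": -0.4}, {"dp": [0, 0, 1], "delta_rot": [0, 0, 0], "fingers": -0.4}, {"dp": [0, 0, 0], "delta_rot": [0, 0, 0], "fingers": -0.4}, {"dp": [0, 0, 0], "delta_rot": [0, 0, 0], "fingers": -0.4}]}}

```text
time_s: 15.17
eef_pos: [499.5, 331.8, 194.7]
ee_rot: [2.229, 2.213, -0.001]
contact_force: [-0.3, 0.0, 0.7]
finger_gap: 61.7
```

Run:
```python
from h import *
s,Rm,g=st(); p=read_camera("wrist"); arc(p,(498.8,332.6),17,15,22,5,14,"spacer"); st()
```

```text
t 15.17 tcp [499.5 331.8 194.7] grasp [499.5 331.7  31.7] x [ 0.007  1.    -0.001] z [-0.    -0.001 -1.   ] F [-0.3  0.   0.7] gap 61.7
spacer n 1154 edge 29 centre [498.7  332.45] resid 0.16 z95 19.8
t 15.22 tcp [499.7 332.3 195.5] grasp [499.8 332.3  32.5] x [0.007 1.    0.   ] z [ 0.001  0.    -1.   ] F [ 0.3 -0.2  0.7] gap 61.7
```

Emit:
{"op": "carry_out", "data": {"series": [{"dp": [0, -0.2, 0.6], "delta_rot": [0, 0, 0], "fingers": -0.4}, {"dp": [0, 0, 0.35], "delta_rot": [0, 0, 0], "fingers": -0.3}, {"dp": [0, 0, 0], "delta_rot": [0, 0, 0], "fingers": 1}, {"dp": [0, 0, 0], "delta_rot": [0, 0, 0], "fingers": 1}, {"dp": [0, 0, 0], "delta_rot": [0, 0, 0], "fingers": 1}], "newtons": 20}}

```text
time_s: 15.63
eef_pos: [497.1, 332.8, 185.4]
ee_rot: [2.227, 2.215, 0.001]
contact_force: [-0.2, 0.3, -0.1]
finger_gap: 40.6
```

Emit:
{"op": "carry_out", "data": {"series": [{"dp": [0, 0, 0], "delta_rot": [0, 0, 0], "fingers": 1}, {"dp": [0, 0, 0], "delta_rot": [0, 0, 0], "fingers": 1}, {"dp": [0, 0, 0], "delta_rot": [0, 0, 0], "fingers": 1}, {"dp": [0, 0, 0], "delta_rot": [0, 0, 0], "fingers": 1}]}}

```text
time_s: 15.97
eef_pos: [497.1, 332.8, 185.3]
ee_rot: [2.228, 2.215, 0.001]
contact_force: [1.1, -0.4, 1.5]
finger_gap: 33.7
```

Run:
```python
from h import *
s,Rm,g=st(); p=read_camera("wrist"); arc(p,(498.8,332.6),17,15,22,5,14,"spacer"); to([568.2,-243,232])
```

```text
t 15.97 tcp [497.1 332.8 185.3] grasp [497.2 332.8  22.3] x [0.006 1.    0.   ] z [ 0.  0. -1.] F [ 1.1 -0.4  1.5] gap 33.7
spacer n 1182 edge 29 centre [498.51 332.46] resid 0.17 z95 19.7
t 16.02 tcp [497.1 332.8 185.4] grasp [497.2 332.8  22.4] x [0.006 1.    0.   ] z [ 0.  0. -1.] F [-0.3 -0.4  1.7] gap 33.5
dp cm [-57.53   7.44 -20.97]
```

The spacer is held (gap 33.7). Lift and carry it to the viewing position beyond the spindle.

Emit:
{"op": "carry_out", "data": {"series": [{"dp": [0, 0, -1], "delta_rot": [0, 0, 0], "fingers": 1}, {"dp": [0, 0, -3], "delta_rot": [0, 0, 0], "fingers": 1}, {"dp": [0, 0, -4], "delta_rot": [0, 0, 0], "fingers": 1}, {"dp": [0, 0, -4], "delta_rot": [0, 0, 0], "fingers": 1}, {"dp": [0, 0, -4], "delta_rot": [0, 0, 0], "fingers": 1}]}}

```text
time_s: 16.43
eef_pos: [496.5, 332.5, 347.2]
ee_rot: [-2.227, -2.215, 0.001]
contact_force: [0.9, 1.2, 0.1]
finger_gap: 33.3
```

Emit:
{"op": "carry_out", "data": {"series": [{"dp": [0, 0, -3], "delta_rot": [0, 0, 0], "fingers": 1}, {"dp": [0, 0, -1.5], "delta_rot": [0, 0, 0], "fingers": 1}, {"dp": [-2, 0.3, 0], "delta_rot": [0, 0, 0], "fingers": 1}, {"dp": [-3, 0.4, 0], "delta_rot": [0, 0, 0], "fingers": 1}, {"dp": [-3, 0.4, 0], "delta_rot": [0, 0, 0], "fingers": 1}]}}

```text
time_s: 16.85
eef_pos: [506.9, 252.5, 391.1]
ee_rot: [2.225, 2.218, 0.001]
contact_force: [-0.1, -0.1, -0.9]
finger_gap: 34.1
```

Emit:
{"op": "carry_out", "data": {"series": [{"dp": [-3, 0.4, 0], "delta_rot": [0, 0, 0], "fingers": 1}, {"dp": [-3, 0.4, 0], "delta_rot": [0, 0, 0], "fingers": 1}, {"dp": [-3, 0.4, 0], "delta_rot": [0, 0, 0], "fingers": 1}, {"dp": [-3, 0.4, 0], "delta_rot": [0, 0, 0], "fingers": 1}, {"dp": [-3, 0.4, 0], "delta_rot": [0, 0, 0], "fingers": 1}]}}

```text
time_s: 17.27
eef_pos: [526.4, 101.1, 390.8]
ee_rot: [2.227, 2.215, 0.0]
contact_force: [1.1, 0.5, 0.3]
finger_gap: 33.8
```

Emit:
{"op": "carry_out", "data": {"series": [{"dp": [-3, 0.4, 0], "delta_rot": [0, 0, 0], "fingers": 1}, {"dp": [-3, 0.4, 0], "delta_rot": [0, 0, 0], "fingers": 1}, {"dp": [-3, 0.4, 0], "delta_rot": [0, 0, 0], "fingers": 1}, {"dp": [-3, 0.4, 0], "delta_rot": [0, 0, 0], "fingers": 1}, {"dp": [-3, 0.4, 0], "delta_rot": [0, 0, 0], "fingers": 1}]}}

```text
time_s: 17.68
eef_pos: [545.5, -49.0, 390.8]
ee_rot: [2.227, 2.215, 0.0]
contact_force: [0.4, 0.5, -1.2]
finger_gap: 33.5
```

Emit:
{"op": "carry_out", "data": {"series": [{"dp": [-3, 0.4, 0], "delta_rot": [0, 0, 0], "fingers": 1}, {"dp": [-3, 0.4, 0], "delta_rot": [0, 0, 0], "fingers": 1}, {"dp": [-3, 0.4, 0], "delta_rot": [0, 0, 0], "fingers": 1}, {"dp": [-3, 0.4, 0], "delta_rot": [0, 0, 0], "fingers": 1}, {"dp": [-3, 0.4, 0], "delta_rot": [0, 0, 0], "fingers": 1}]}}

```text
time_s: 18.1
eef_pos: [564.8, -199.0, 390.8]
ee_rot: [2.227, 2.215, 0.0]
contact_force: [1.0, 0.9, -0.8]
finger_gap: 33.6
```

Emit:
{"op": "carry_out", "data": {"series": [{"dp": [-3, 0, 0], "delta_rot": [0, 0, 0], "fingers": 1}, {"dp": [-1.5, 0, 0], "delta_rot": [0, 0, 0], "fingers": 1}, {"dp": [0, 0, 0], "delta_rot": [0, 0, 0], "fingers": 1}, {"dp": [0, 0, 0], "delta_rot": [0, 0, 0], "fingers": 1}, {"dp": [0, 0, 0], "delta_rot": [0, 0, 0], "fingers": 1}]}}

```text
time_s: 18.52
eef_pos: [564.9, -240.7, 390.4]
ee_rot: [-2.225, -2.217, -0.002]
contact_force: [-0.7, 0.1, -0.6]
finger_gap: 33.8
```

Run:
```python
from h import *
p=both(17,20,3.4); both(17,20,3.4)
```

```text
t 18.52 tcp [ 564.9 -240.7  390.4] grasp [ 565.  -240.5  227.4] x [0.004 1.    0.001] z [ 0.     0.001 -1.   ] F [-0.7  0.1 -0.6] gap 33.8
piece n 1169 edge 29 centre [ 566.32 -240.71] resid 0.14 z95 224.7
nose flat 341 mid [ 569.21 -166.37  159.04] span [15.5 15.6  3. ] mean [ 569.2  -166.52  158.73]
shaft 2 xmid [ 564.55 -173.44  151.24] span [12.3  8.9  0. ]
piece minus tool [ 1.36 -0.21]
t 18.57 tcp [ 565.  -240.5  390.5] grasp [ 565.1 -240.3  227.5] x [0.003 1.    0.001] z [ 0.     0.001 -1.   ] F [ 0.4 -0.3  0.2] gap 33.6
piece n 1179 edge 29 centre [ 566.58 -240.53] resid 0.13 z95 224.9
nose flat 337 mid [ 568.95 -166.84  159.11] span [14.8 15.7  3.2] mean [ 569.04 -166.68  158.75]
shaft 2 xmid [ 574.08 -163.35  151.85] span [ 9.4 16.9  0.2]
piece minus tool [ 1.48 -0.24]
```

Emit:
{"op": "carry_out", "data": {"series": [{"dp": [2, 0.15, 0], "delta_rot": [0, 0, 0], "fingers": 1}, {"dp": [2.5, 0.15, 0], "delta_rot": [0, 0, 0], "fingers": 1}, {"dp": [2, 0, 0], "delta_rot": [0, 0, 0], "fingers": 1}, {"dp": [1, 0, 0], "delta_rot": [0, 0, 0], "fingers": 1}, {"dp": [0, 0, 1], "delta_rot": [0, 0, 0], "fingers": 1}]}}

```text
time_s: 19.03
eef_pos: [569.1, -163.8, 382.2]
ee_rot: [2.22, 2.219, 0.004]
contact_force: [-0.5, 0.3, -0.2]
finger_gap: 33.8
```

Emit:
{"op": "carry_out", "data": {"series": [{"dp": [0, 0, 1.5], "delta_rot": [0, 0, 0], "fingers": 1}, {"dp": [0, 0, 1.2], "delta_rot": [0, 0, 0], "fingers": 1}, {"dp": [0, 0, 0.3], "delta_rot": [0, 0, 0], "fingers": 1}, {"dp": [0, 0, 0], "delta_rot": [0, 0, 0], "fingers": 1}, {"dp": [0, 0, 0], "delta_rot": [0, 0, 0], "fingers": 1}]}}

```text
time_s: 19.45
eef_pos: [568.2, -168.4, 349.9]
ee_rot: [-2.228, -2.214, 0.0]
contact_force: [0.3, -0.3, -0.3]
finger_gap: 33.6
```

Run:
```python
from h import *
p=both(17,20,3.4); to([568.1,-166,181])
```

```text
t 19.45 tcp [ 568.2 -168.4  349.9] grasp [ 568.1 -168.3  186.9] x [0.006 1.    0.   ] z [-0.  0. -1.] F [ 0.3 -0.3 -0.3] gap 33.6
piece n 1176 edge 29 centre [ 569.53 -168.6 ] resid 0.18 z95 184.3
nose flat 212 mid [ 569.26 -169.56  159.1 ] span [13.6  8.3  3.2] mean [ 569.26 -169.09  158.83]
shaft 308 xmid [ 569.38 -159.83  138.5 ] span [22.4 11.  26.9]
piece minus tool [ 1.41 -0.27]
t 19.5 tcp [ 568.4 -168.2  350.4] grasp [ 568.4 -168.2  187.4] x [ 0.006  1.    -0.   ] z [ 0. -0. -1.] F [ 0.7 -0.1 -0. ] gap 33.5
dp cm [ 0.22 -0.03  0.64]
```

Emit:
{"op": "carry_out", "data": {"series": [{"dp": [0.2, -0.02, 0], "delta_rot": [0, 0, 0], "fingers": 1}, {"dp": [0, 0, 0.3], "delta_rot": [0, 0, 0], "fingers": 1}, {"dp": [0, 0, 0.3], "delta_rot": [0, 0, 0], "fingers": 1}, {"dp": [0, 0, 0.2], "delta_rot": [0, 0, 0], "fingers": 1}, {"dp": [0, 0, 0], "delta_rot": [0, 0, 0], "fingers": 1}]}}

```text
time_s: 19.92
eef_pos: [567.8, -165.8, 341.7]
ee_rot: [-2.227, -2.215, 0.001]
contact_force: [-0.5, 0.1, -1.0]
finger_gap: 33.6
```

Emit:
{"op": "carry_out", "data": {"series": [{"dp": [0, 0, 0], "delta_rot": [0, 0, 0], "fingers": 1}]}}

```text
time_s: 20.0
eef_pos: [567.9, -165.8, 342.0]
ee_rot: [-2.228, -2.215, 0.0]
contact_force: [-0.0, -0.1, -0.9]
finger_gap: 33.7
```

Emit:
{"op": "carry_out", "data": {"series": [{"dp": [-0.02, 0.02, 0.2], "delta_rot": [0, 0, 0], "fingers": 1}, {"dp": [0, 0, 0.3], "delta_rot": [0, 0, 0], "fingers": 1}, {"dp": [0, 0, 0.3], "delta_rot": [0, 0, 0], "fingers": 1}, {"dp": [0, 0, 0.3], "delta_rot": [0, 0, 0], "fingers": 1}, {"dp": [0, 0, 0], "delta_rot": [0, 0, 0], "fingers": 1}]}}

```text
time_s: 20.42
eef_pos: [567.9, -166.0, 330.3]
ee_rot: [-2.227, -2.214, 0.001]
contact_force: [-0.3, 0.5, -0.1]
finger_gap: 33.6
```

Emit:
{"op": "carry_out", "data": {"series": [{"dp": [0, 0, 0.4], "delta_rot": [0, 0, 0], "fingers": 1}, {"dp": [0, 0, 0.4], "delta_rot": [0, 0, 0], "fingers": 1}, {"dp": [0, 0, 0.4], "delta_rot": [0, 0, 0], "fingers": 1}, {"dp": [0, 0, 0.4], "delta_rot": [0, 0, 0], "fingers": 1}, {"dp": [0, 0, 0], "delta_rot": [0, 0, 0], "fingers": 1}]}}

```text
time_s: 20.83
eef_pos: [567.9, -165.9, 314.1]
ee_rot: [-2.227, -2.214, 0.001]
contact_force: [-0.1, -0.5, -0.4]
finger_gap: 33.5
```

Emit:
{"op": "carry_out", "data": {"series": [{"dp": [0, 0, 0.3], "delta_rot": [0, 0, 0], "fingers": 1}, {"dp": [0, 0, 0.3], "delta_rot": [0, 0, 0], "fingers": 1}, {"dp": [0, 0, 0], "delta_rot": [0, 0, 0], "fingers": 1}, {"dp": [0, 0, 0], "delta_rot": [0, 0, 0], "fingers": 1}]}}

```text
time_s: 21.17
eef_pos: [568.2, -165.9, 309.0]
ee_rot: [-2.228, -2.215, 0.0]
contact_force: [0.8, 0.1, -1.4]
finger_gap: 33.3
```

Emit:
{"op": "carry_out", "data": {"series": [{"dp": [0, 0, 0.2], "delta_rot": [0, 0, 0], "fingers": 1}, {"dp": [0, 0, 0.1], "delta_rot": [0, 0, 0], "fingers": 1}, {"dp": [0, 0, 0], "delta_rot": [0, 0, 0], "fingers": 1}]}}

```text
time_s: 21.42
eef_pos: [568.1, -165.9, 306.0]
ee_rot: [-2.228, -2.215, 0.0]
contact_force: [-0.2, 0.3, -0.5]
finger_gap: 33.7
```

Emit:
{"op": "carry_out", "data": {"series": [{"dp": [0, 0, 0.1], "delta_rot": [0, 0, 0], "fingers": 1}, {"dp": [0, 0, 0], "delta_rot": [0, 0, 0], "fingers": 1}, {"dp": [0, 0, 0], "delta_rot": [0, 0, 0], "fingers": 1}]}}

```text
time_s: 21.67
eef_pos: [568.2, -166.0, 305.1]
ee_rot: [2.228, 2.215, -0.0]
contact_force: [-1.0, -0.2, -0.2]
finger_gap: 33.4
```

Emit:
{"op": "carry_out", "data": {"series": [{"dp": [0, 0, 0.1], "delta_rot": [0, 0, 0], "fingers": 1}, {"dp": [0, 0, 0], "delta_rot": [0, 0, 0], "fingers": 1}, {"dp": [0, 0, 0], "delta_rot": [0, 0, 0], "fingers": 1}]}}

```text
time_s: 21.92
eef_pos: [568.3, -165.9, 304.4]
ee_rot: [2.227, 2.215, 0.0]
contact_force: [0.0, -0.7, 1.0]
finger_gap: 33.9
```

Emit:
{"op": "carry_out", "data": {"series": [{"dp": [0, 0, 0.06], "delta_rot": [0, 0, 0], "fingers": 1}, {"dp": [0, 0, 0], "delta_rot": [0, 0, 0], "fingers": 1}, {"dp": [0, 0, 0], "delta_rot": [0, 0, 0], "fingers": 1}]}}

```text
time_s: 22.17
eef_pos: [568.3, -165.9, 304.3]
ee_rot: [2.227, 2.215, 0.0]
contact_force: [-1.5, -0.6, 6.5]
finger_gap: 33.6
```

Emit:
{"op": "carry_out", "data": {"series": [{"dp": [0, 0, -0.05], "delta_rot": [0, 0, 0], "fingers": 1}, {"dp": [0, 0, 0], "delta_rot": [0, 0, 0], "fingers": 0}, {"dp": [0, 0, 0], "delta_rot": [0, 0, 0], "fingers": -0.3}, {"dp": [0, 0, 0], "delta_rot": [0, 0, 0], "fingers": -0.3}, {"dp": [0, 0, 0], "delta_rot": [0, 0, 0], "fingers": -0.3}]}}

```text
time_s: 22.58
eef_pos: [568.2, -165.9, 303.8]
ee_rot: [-2.228, -2.215, 0.0]
contact_force: [0.2, -0.1, 0.8]
finger_gap: 56.0
```

Emit:
{"op": "carry_out", "data": {"series": [{"dp": [0, 0, -1], "delta_rot": [0, 0, 0], "fingers": -0.4}, {"dp": [0, 0, -2], "delta_rot": [0, 0, 0], "fingers": -0.8}, {"dp": [0, 0, -3], "delta_rot": [0, 0, 0], "fingers": -1}, {"dp": [0, 0, -3], "delta_rot": [0, 0, 0], "fingers": -1}, {"dp": [0, 0, 0], "delta_rot": [0, 0, 0], "fingers": -1}]}}

```text
time_s: 23.0
eef_pos: [569.6, -165.6, 400.7]
ee_rot: [2.222, 2.21, 0.007]
contact_force: [0.9, -0.1, 0.6]
finger_gap: 84.4
```

Run:
```python
from h import *
fixed(122,132,22); fixed(134,146,22); to([451.5,184,230])
```

```text
scene 30 mid [ 568.8 -157.3  126.9] span [31.3 21.5  9.7] zmed 125.9
side 45 mid [ 568.3 -164.3  126.7] span [36.8 30.1  9.2] zmed 127.1
scene 63 mid [ 568.8 -160.8  139.8] span [32.5 29.6 10.5] zmed 138.6
side 66 mid [ 569.3 -163.2  140. ] span [33.5 30.6 11.9] zmed 139.8
t 23.2 tcp [ 567.8 -166.   393.5] grasp [ 567.7 -166.   230.5] x [0.006 1.    0.   ] z [-0.001  0.    -1.   ] F [ 0.5  0.1 -1. ] gap 87.8
dp cm [ 34.93 -11.82   0.06]
```

The spacer is home: 6.5 N at 304.3, and the top reads about 139. Now the blue bearing.

Emit:
{"op": "carry_out", "data": {"series": [{"dp": [2.9, -1, 0], "delta_rot": [0, 0, 0], "fingers": -1}, {"dp": [2.9, -1, 0], "delta_rot": [0, 0, 0], "fingers": -1}, {"dp": [2.9, -1, 0], "delta_rot": [0, 0, 0], "fingers": -1}, {"dp": [2.9, -1, 0], "delta_rot": [0, 0, 0], "fingers": -1}, {"dp": [2.9, -1, 0], "delta_rot": [0, 0, 0], "fingers": -1}]}}

```text
time_s: 23.62
eef_pos: [518.0, -19.6, 392.8]
ee_rot: [-2.227, -2.214, 0.002]
contact_force: [0.3, 1.0, -0.0]
finger_gap: 87.4
```

Emit:
{"op": "carry_out", "data": {"series": [{"dp": [2.9, -1, 0], "delta_rot": [0, 0, 0], "fingers": -1}, {"dp": [2.9, -1, 0], "delta_rot": [0, 0, 0], "fingers": -1}, {"dp": [2.9, -1, 0], "delta_rot": [0, 0, 0], "fingers": -1}, {"dp": [2.9, -1, 0], "delta_rot": [0, 0, 0], "fingers": -1}, {"dp": [2.9, -1, 0], "delta_rot": [0, 0, 0], "fingers": -1}]}}

```text
time_s: 24.03
eef_pos: [468.8, 125.6, 393.0]
ee_rot: [-2.227, -2.214, 0.003]
contact_force: [0.6, 0.8, 0.5]
finger_gap: 88.0
```

Emit:
{"op": "carry_out", "data": {"series": [{"dp": [2.9, -1, 0], "delta_rot": [0, 0, 0], "fingers": -1}, {"dp": [2.9, -1, 0], "delta_rot": [0, 0, 0], "fingers": -1}, {"dp": [0, 0, 0], "delta_rot": [0, 0, 0], "fingers": -1}, {"dp": [0, 0, 0], "delta_rot": [0, 0, 0], "fingers": -1}, {"dp": [0, 0, 0], "delta_rot": [0, 0, 0], "fingers": -1}]}}

```text
time_s: 24.45
eef_pos: [450.2, 182.1, 393.2]
ee_rot: [-2.227, -2.215, 0.003]
contact_force: [0.6, 0.1, 0.3]
finger_gap: 88.0
```

Run:
```python
from h import *
p=read_camera("wrist"); ring(p,452.5,184,27,6,14); to([451.2,184,22])
i=p["frame"].astype(int); rr,cc=np.nonzero(p["z_map"]>0); w=fworld(p,rr,cc); d=np.hypot(w[:,0]-452.7,w[:,1]-184); m=(d>14.5)&(d<19.5)&(w[:,2]>5)
print("seal colour",i[rr[m],cc[m]].mean(0).round())
```

```text
n 543 mid [452.4 183.5   8. ] span [41.2 40.7  4. ] circ [452.6 183.9] 21.0 zmed 7.5
t 24.5 tcp [450.5 181.6 393.3] grasp [450.3 181.4 230.3] x [ 0.007  1.    -0.001] z [-0.001 -0.001 -1.   ] F [ 0.7 -0.2 -1. ] gap 88.0
dp cm [ 0.28  0.12 20.83]
seal colour [72. 65. 57.]
```

Emit:
{"op": "carry_out", "data": {"series": [{"dp": [0.25, 0.1, 2.5], "delta_rot": [0, 0, 0], "fingers": -1}, {"dp": [0, 0, 3.5], "delta_rot": [0, 0, 0], "fingers": -1}, {"dp": [0, 0, 3.5], "delta_rot": [0, 0, 0], "fingers": -0.8}, {"dp": [0, 0, 3.5], "delta_rot": [0, 0, 0], "fingers": -0.6}, {"dp": [0, 0, 3], "delta_rot": [0, 0, 0], "fingers": -0.6}]}}

```text
time_s: 24.92
eef_pos: [451.3, 183.3, 231.7]
ee_rot: [-2.231, -2.212, 0.003]
contact_force: [1.8, -1.0, 0.2]
finger_gap: 72.3
```

Emit:
{"op": "carry_out", "data": {"series": [{"dp": [0, 0, 2], "delta_rot": [0, 0, 0], "fingers": -0.5}, {"dp": [0, 0, 1.5], "delta_rot": [0, 0, 0], "fingers": -0.5}, {"dp": [0, 0, 0.5], "delta_rot": [0, 0, 0], "fingers": -0.5}, {"dp": [0, 0, 0], "delta_rot": [0, 0, 0], "fingers": -0.5}, {"dp": [0, 0, 0], "delta_rot": [0, 0, 0], "fingers": -0.5}]}}

```text
time_s: 25.33
eef_pos: [451.6, 184.7, 194.3]
ee_rot: [2.229, 2.214, -0.0]
contact_force: [-0.6, -0.5, -0.3]
finger_gap: 65.9
```

Run:
```python
from h import *
p=read_camera("wrist"); c=arc(p,(452.5,184),21,5,12,6,18,"small"); to([c[0]-1.3,c[1]+.3,21.5])
i=p["frame"].astype(int); rr,cc=np.nonzero(p["z_map"]>0); w=fworld(p,rr,cc); d=np.hypot(w[:,0]-452.7,w[:,1]-184); m=(d>15.5)&(d<18.5)&(w[:,2]>5)&(w[:,2]<12)
print("seal colour",i[rr[m],cc[m]].mean(0).round())
cv2.imwrite("pics/w6.png",cv2.resize(p["frame"][:,:,::-1],(800,600)))
```

```text
small n 2161 edge 36 centre [452.54 183.89] resid 0.13 z95 8.7
t 25.38 tcp [451.8 185.  194.8] grasp [452.  185.   31.8] x [0.007 1.    0.   ] z [ 0.001  0.    -1.   ] F [ 0.3 -0.2 -0.7] gap 66.0
dp cm [-0.08 -0.07  1.03]
seal colour [ 44.  59. 105.]
```

View pics/w6.png

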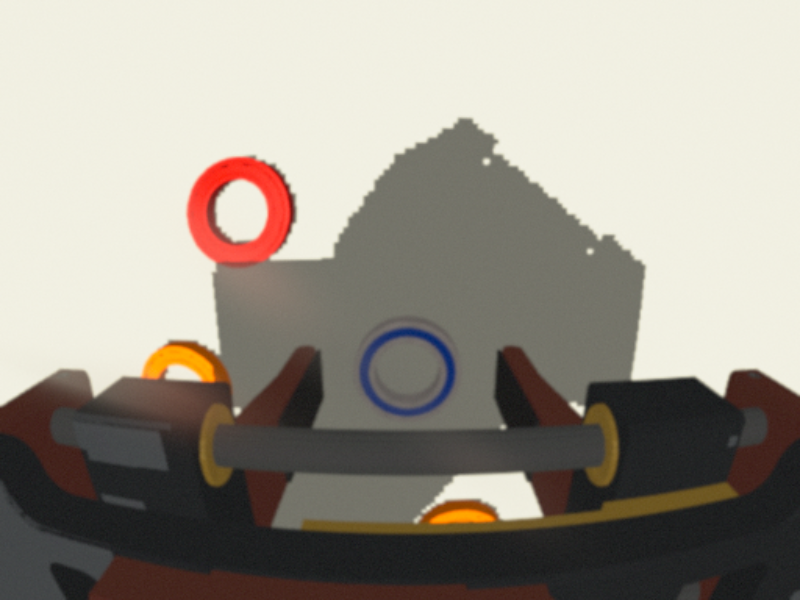

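The blue-sealed bearing is centred between the open fingers at (408,372); the red and orange ones are clear. Grip it.

Emit:
{"op": "carry_out", "data": {"series": [{"dp": [-0.06, -0.07, 0.6], "delta_rot": [0, 0, 0], "fingers": -0.5}, {"dp": [0, 0, 0.4], "delta_rot": [0, 0, 0], "fingers": -0.3}, {"dp": [0, 0, 0], "delta_rot": [0, 0, 0], "fingers": 1}, {"dp": [0, 0, 0], "delta_rot": [0, 0, 0], "fingers": 1}, {"dp": [0, 0, 0], "delta_rot": [0, 0, 0], "fingers": 1}], "newtons": 20}}

```text
time_s: 25.8
eef_pos: [450.6, 184.7, 184.2]
ee_rot: [2.228, 2.215, 0.0]
contact_force: [0.1, -0.0, 0.1]
finger_gap: 42.4
```

Emit:
{"op": "carry_out", "data": {"series": [{"dp": [0, 0, 0], "delta_rot": [0, 0, 0], "fingers": 1}, {"dp": [0, 0, 0], "delta_rot": [0, 0, 0], "fingers": 1}, {"dp": [0, 0, 0], "delta_rot": [0, 0, 0], "fingers": 1}, {"dp": [0, 0, 0], "delta_rot": [0, 0, 0], "fingers": 1}]}}

```text
time_s: 26.13
eef_pos: [450.6, 184.7, 184.2]
ee_rot: [2.228, 2.215, 0.0]
contact_force: [-0.2, 0.1, 2.2]
finger_gap: 41.3
```

Run:
```python
from h import *
to([566.5,-243,231])
```

```text
t 26.13 tcp [450.6 184.7 184.2] grasp [450.6 184.7  21.2] x [0.006 1.    0.   ] z [ 0.  0. -1.] F [-0.2  0.1  2.2] gap 41.3
dp cm [-42.7   11.84 -20.98]
```

Emit:
{"op": "carry_out", "data": {"series": [{"dp": [0, 0, -1], "delta_rot": [0, 0, 0], "fingers": 1}, {"dp": [0, 0, -3], "delta_rot": [0, 0, 0], "fingers": 1}, {"dp": [0, 0, -4], "delta_rot": [0, 0, 0], "fingers": 1}, {"dp": [0, 0, -4], "delta_rot": [0, 0, 0], "fingers": 1}, {"dp": [0, 0, -4], "delta_rot": [0, 0, 0], "fingers": 1}]}}

```text
time_s: 26.55
eef_pos: [449.8, 184.8, 346.2]
ee_rot: [-2.226, -2.215, 0.001]
contact_force: [1.1, -0.0, -0.7]
finger_gap: 41.5
```

Emit:
{"op": "carry_out", "data": {"series": [{"dp": [0, 0, -3], "delta_rot": [0, 0, 0], "fingers": 1}, {"dp": [0, 0, -1.5], "delta_rot": [0, 0, 0], "fingers": 1}, {"dp": [-2, 0.6, 0], "delta_rot": [0, 0, 0], "fingers": 1}, {"dp": [-3, 0.8, 0], "delta_rot": [0, 0, 0], "fingers": 1}, {"dp": [-3, 0.8, 0], "delta_rot": [0, 0, 0], "fingers": 1}]}}

```text
time_s: 26.97
eef_pos: [471.7, 104.4, 390.3]
ee_rot: [2.224, 2.218, 0.002]
contact_force: [1.1, 0.1, -0.5]
finger_gap: 41.3
```

Emit:
{"op": "carry_out", "data": {"series": [{"dp": [-3, 0.9, 0], "delta_rot": [0, 0, 0], "fingers": 1}, {"dp": [-3, 0.9, 0], "delta_rot": [0, 0, 0], "fingers": 1}, {"dp": [-3, 0.9, 0], "delta_rot": [0, 0, 0], "fingers": 1}, {"dp": [-3, 0.9, 0], "delta_rot": [0, 0, 0], "fingers": 1}, {"dp": [-3, 0.9, 0], "delta_rot": [0, 0, 0], "fingers": 1}]}}

```text
time_s: 27.38
eef_pos: [516.0, -47.1, 389.8]
ee_rot: [2.227, 2.215, 0.0]
contact_force: [1.0, 1.0, 0.2]
finger_gap: 41.8
```

Emit:
{"op": "carry_out", "data": {"series": [{"dp": [-3, 0.9, 0], "delta_rot": [0, 0, 0], "fingers": 1}, {"dp": [-3, 0.9, 0], "delta_rot": [0, 0, 0], "fingers": 1}, {"dp": [-3, 0.9, 0], "delta_rot": [0, 0, 0], "fingers": 1}, {"dp": [-3, 0.9, 0], "delta_rot": [0, 0, 0], "fingers": 1}, {"dp": [-3, 0.9, 0], "delta_rot": [0, 0, 0], "fingers": 1}]}}

```text
time_s: 27.8
eef_pos: [560.2, -197.4, 389.8]
ee_rot: [-2.227, -2.215, -0.0]
contact_force: [0.6, -0.6, -0.7]
finger_gap: 41.5
```

Emit:
{"op": "carry_out", "data": {"series": [{"dp": [-3, 0.3, 0], "delta_rot": [0, 0, 0], "fingers": 1}, {"dp": [-1.5, 0, 0], "delta_rot": [0, 0, 0], "fingers": 1}, {"dp": [0, 0, 0], "delta_rot": [0, 0, 0], "fingers": 1}, {"dp": [0, 0, 0], "delta_rot": [0, 0, 0], "fingers": 1}, {"dp": [0, 0, 0], "delta_rot": [0, 0, 0], "fingers": 1}]}}

```text
time_s: 28.22
eef_pos: [563.0, -239.1, 389.3]
ee_rot: [-2.225, -2.217, -0.001]
contact_force: [-0.1, 1.3, -0.9]
finger_gap: 41.3
```

Run:
```python
from h import *
p=both(21,9,2.2); both(21,9,2.2)
```

```text
t 28.22 tcp [ 563.  -239.1  389.3] grasp [ 563.  -238.9  226.3] x [0.004 1.    0.001] z [ 0.     0.001 -1.   ] F [-0.1  1.3 -0.9] gap 41.3
piece n 2420 edge 37 centre [ 564.45 -239.54] resid 0.18 z95 213.7
nose flat 347 mid [ 569.02 -166.47  159.24] span [16.1 16.3  3.4] mean [ 569.15 -166.54  158.74]
shaft 565 xmid [ 568.62 -165.54  138.74] span [31.5 31.3 26.4]
piece minus tool [ 1.42 -0.67]
t 28.27 tcp [ 563.1 -238.8  389.5] grasp [ 563.2 -238.7  226.5] x [0.003 1.    0.001] z [ 0.     0.001 -1.   ] F [ 0.2  0.6 -0.6] gap 41.5
piece n 2431 edge 37 centre [ 564.61 -239.32] resid 0.11 z95 213.9
nose flat 338 mid [ 569.13 -166.64  159.01] span [16.1 15.6  3. ] mean [ 569.09 -166.58  158.7 ]
shaft 565 xmid [ 568.75 -165.38  138.96] span [31.5 31.2 25.8]
piece minus tool [ 1.41 -0.69]
```

Emit:
{"op": "carry_out", "data": {"series": [{"dp": [2, 0.24, 0], "delta_rot": [0, 0, 0], "fingers": 1}, {"dp": [2.5, 0.24, 0], "delta_rot": [0, 0, 0], "fingers": 1}, {"dp": [2.1, 0, 0], "delta_rot": [0, 0, 0], "fingers": 1}, {"dp": [1, 0, 0], "delta_rot": [0, 0, 0], "fingers": 1}, {"dp": [0, 0, 1], "delta_rot": [0, 0, 0], "fingers": 1}]}}

```text
time_s: 28.73
eef_pos: [569.1, -161.1, 381.1]
ee_rot: [2.22, 2.22, 0.004]
contact_force: [0.3, 0.2, -0.8]
finger_gap: 41.3
```

Emit:
{"op": "carry_out", "data": {"series": [{"dp": [0, 0, 1.5], "delta_rot": [0, 0, 0], "fingers": 1}, {"dp": [0, 0, 1.1], "delta_rot": [0, 0, 0], "fingers": 1}, {"dp": [0, 0, 0.2], "delta_rot": [0, 0, 0], "fingers": 1}, {"dp": [0, 0, 0], "delta_rot": [0, 0, 0], "fingers": 1}, {"dp": [0, 0, 0], "delta_rot": [0, 0, 0], "fingers": 1}]}}

```text
time_s: 29.15
eef_pos: [568.4, -165.7, 350.9]
ee_rot: [-2.228, -2.214, 0.0]
contact_force: [-0.9, -0.4, -0.1]
finger_gap: 41.4
```

Run:
```python
from h import *
p=both(21,9,2.2); to([568.05,-165.6,179.2])
```

```text
t 29.15 tcp [ 568.4 -165.7  350.9] grasp [ 568.3 -165.7  187.9] x [0.007 1.    0.   ] z [-0.  0. -1.] F [-0.9 -0.4 -0.1] gap 41.4
piece n 2423 edge 37 centre [ 569.71 -166.33] resid 0.14 z95 175.4
nose flat 401 mid [ 569.14 -166.49  158.91] span [15.5 14.   2.8] mean [ 569.23 -166.12  158.8 ]
shaft 264 xmid [ 568.02 -163.22  132.59] span [27.7 27.4 15. ]
piece minus tool [ 1.4  -0.67]
t 29.2 tcp [ 568.5 -165.5  351.4] grasp [ 568.6 -165.5  188.4] x [ 0.006  1.    -0.   ] z [ 0.001 -0.    -1.   ] F [-0.   0.5 -1.1] gap 41.3
dp cm [-0.01 -0.05  0.92]
```

Emit:
{"op": "carry_out", "data": {"series": [{"dp": [0, -0.04, 0.2], "delta_rot": [0, 0, 0], "fingers": 1}, {"dp": [0, 0, 0.3], "delta_rot": [0, 0, 0], "fingers": 1}, {"dp": [0, 0, 0.3], "delta_rot": [0, 0, 0], "fingers": 1}, {"dp": [0, 0, 0], "delta_rot": [0, 0, 0], "fingers": 1}, {"dp": [0, 0, 0], "delta_rot": [0, 0, 0], "fingers": 1}]}}

```text
time_s: 29.62
eef_pos: [567.8, -165.0, 342.8]
ee_rot: [-2.228, -2.215, 0.0]
contact_force: [0.2, -0.4, 0.3]
finger_gap: 41.8
```

Bottom at about 158.6. A small y correction of -0.5 mm, then down.

Emit:
{"op": "carry_out", "data": {"series": [{"dp": [-0.05, 0.02, 0.2], "delta_rot": [0, 0, 0], "fingers": 1}, {"dp": [0, 0, 0.3], "delta_rot": [0, 0, 0], "fingers": 1}, {"dp": [0, 0, 0.3], "delta_rot": [0, 0, 0], "fingers": 1}, {"dp": [0, 0, 0.3], "delta_rot": [0, 0, 0], "fingers": 1}, {"dp": [0, 0, 0], "delta_rot": [0, 0, 0], "fingers": 1}]}}

```text
time_s: 30.03
eef_pos: [567.9, -165.5, 331.2]
ee_rot: [-2.227, -2.215, 0.001]
contact_force: [-0.2, -0.2, 0.1]
finger_gap: 41.4
```

Emit:
{"op": "carry_out", "data": {"series": [{"dp": [0, 0, 0.2], "delta_rot": [0, 0, 0], "fingers": 1}, {"dp": [0, 0, 0.2], "delta_rot": [0, 0, 0], "fingers": 1}, {"dp": [0, 0, 0], "delta_rot": [0, 0, 0], "fingers": 1}, {"dp": [0, 0, 0], "delta_rot": [0, 0, 0], "fingers": 1}]}}

```text
time_s: 30.37
eef_pos: [568.1, -165.5, 327.9]
ee_rot: [-2.228, -2.215, 0.0]
contact_force: [-0.6, -0.7, -0.3]
finger_gap: 42.0
```

Emit:
{"op": "carry_out", "data": {"series": [{"dp": [0, 0, 0.2], "delta_rot": [0, 0, 0], "fingers": 1}, {"dp": [0, 0, 0.1], "delta_rot": [0, 0, 0], "fingers": 1}, {"dp": [0, 0, 0], "delta_rot": [0, 0, 0], "fingers": 1}, {"dp": [0, 0, 0], "delta_rot": [0, 0, 0], "fingers": 1}]}}

```text
time_s: 30.7
eef_pos: [568.1, -165.5, 325.0]
ee_rot: [-2.228, -2.215, 0.0]
contact_force: [-0.2, -0.6, 0.5]
finger_gap: 41.5
```

Emit:
{"op": "carry_out", "data": {"series": [{"dp": [0, 0, 0.1], "delta_rot": [0, 0, 0], "fingers": 1}, {"dp": [0, 0, 0], "delta_rot": [0, 0, 0], "fingers": 1}, {"dp": [0, 0, 0], "delta_rot": [0, 0, 0], "fingers": 1}]}}

```text
time_s: 30.95
eef_pos: [568.1, -165.6, 324.0]
ee_rot: [2.228, 2.215, -0.0]
contact_force: [-1.0, 0.9, -0.8]
finger_gap: 41.6
```

Emit:
{"op": "carry_out", "data": {"series": [{"dp": [0, 0, 0.07], "delta_rot": [0, 0, 0], "fingers": 1}, {"dp": [0, 0, 0], "delta_rot": [0, 0, 0], "fingers": 1}, {"dp": [0, 0, 0], "delta_rot": [0, 0, 0], "fingers": 1}]}}

```text
time_s: 31.2
eef_pos: [568.1, -165.5, 323.3]
ee_rot: [-2.228, -2.215, 0.0]
contact_force: [0.4, 0.4, -0.4]
finger_gap: 41.2
```

Emit:
{"op": "carry_out", "data": {"series": [{"dp": [0, 0, 0.07], "delta_rot": [0, 0, 0], "fingers": 1}, {"dp": [0, 0, 0], "delta_rot": [0, 0, 0], "fingers": 1}, {"dp": [0, 0, 0], "delta_rot": [0, 0, 0], "fingers": 1}]}}

```text
time_s: 31.45
eef_pos: [568.1, -165.5, 323.1]
ee_rot: [2.228, 2.215, 0.0]
contact_force: [-1.9, 0.2, 4.8]
finger_gap: 41.6
```

Home: 4.8 N at 323.1, against 323.2 expected. Release and retreat.

Emit:
{"op": "carry_out", "data": {"series": [{"dp": [0, 0, -0.05], "delta_rot": [0, 0, 0], "fingers": 1}, {"dp": [0, 0, 0], "delta_rot": [0, 0, 0], "fingers": -0.2}, {"dp": [0, 0, 0], "delta_rot": [0, 0, 0], "fingers": -0.4}, {"dp": [0, 0, 0], "delta_rot": [0, 0, 0], "fingers": -0.4}, {"dp": [0, 0, 0], "delta_rot": [0, 0, 0], "fingers": -0.4}]}}

```text
time_s: 31.87
eef_pos: [568.1, -165.6, 323.0]
ee_rot: [-2.228, -2.215, 0.0]
contact_force: [0.1, -0.3, 0.1]
finger_gap: 61.1
```

Emit:
{"op": "carry_out", "data": {"series": [{"dp": [0, 0, -1], "delta_rot": [0, 0, 0], "fingers": -0.5}, {"dp": [0, 0, -2], "delta_rot": [0, 0, 0], "fingers": -0.8}, {"dp": [0, 0, -3], "delta_rot": [0, 0, 0], "fingers": -1}, {"dp": [0, 0, -3], "delta_rot": [0, 0, 0], "fingers": -1}, {"dp": [0, 0, 0], "delta_rot": [0, 0, 0], "fingers": -1}]}}

```text
time_s: 32.28
eef_pos: [569.5, -165.1, 419.9]
ee_rot: [2.222, 2.21, 0.007]
contact_force: [0.6, -0.6, -0.2]
finger_gap: 86.9
```

Emit:
{"op": "carry_out", "data": {"series": [{"dp": [-2, 0, 0], "delta_rot": [0, 0, 0], "fingers": -1}, {"dp": [-3, 0, 0], "delta_rot": [0, 0, 0], "fingers": -1}, {"dp": [-3, 0, 0], "delta_rot": [0, 0, 0], "fingers": -1}, {"dp": [0, 0, 0], "delta_rot": [0, 0, 0], "fingers": -1}, {"dp": [0, 0, 0], "delta_rot": [0, 0, 0], "fingers": -1}]}}

```text
time_s: 32.7
eef_pos: [567.1, -247.7, 413.1]
ee_rot: [-2.232, -2.211, 0.001]
contact_force: [0.6, 0.4, -0.6]
finger_gap: 87.6
```

Run:
```python
from h import *
st(); fixed(145,152,25); p=read_camera("wrist"); arc(p,(569.4,-166.2),21,143,150,6,18,"small on spindle")
q=read_camera("side")
a=cv2.resize(p["frame"][70:250,170:350],(400,400)); W=q["world_to_cam"]@np.array([569,-165,130,1]); u=int(q["fx"]*W[0]/W[2]+q["cx"]); v=int(q["fy"]*W[1]/W[2]+q["cy"])
b=cv2.resize(q["frame"][v-35:v+35,u-35:u+35],(400,400),interpolation=cv2.INTER_CUBIC)
cv2.imwrite("pics/end.png",np.hstack([a,b])[:,:,::-1])
for n,x0 in(("caliper",(752.8,226.8)),("ref_sphere",(738.5,33.9)),("bottle",(646.7,444.4))):
    for d in outline_of(n,q)[:1]:
        w=mask_world(q,d["region"]); top=w[w[:,2]>np.percentile(w[:,2],90)-4]; print(n,((top.min(0)+top.max(0))/2)[:2].round(1),"was",x0)
```

```text
t 32.7 tcp [ 567.1 -247.7  413.1] grasp [ 567.1 -247.7  250.1] x [ 0.009  1.    -0.   ] z [-0. -0. -1.] F [ 0.6  0.4 -0.6] gap 87.6
scene 90 mid [ 568.2 -164.2  148.5] span [40.4 43.   6.9] zmed 147.4
side 86 mid [ 569.4 -166.3  148.6] span [41.2 42.5  6.7] zmed 149.1
small on spindle n 1188 edge 37 centre [ 569.51 -167.06] resid 0.32 z95 147.8
caliper [746.2 228.3] was (752.8, 226.8)
ref_sphere [739.2  32.5] was (738.5, 33.9)
bottle [647.  444.6] was (646.7, 444.4)
```

View pics/end.png

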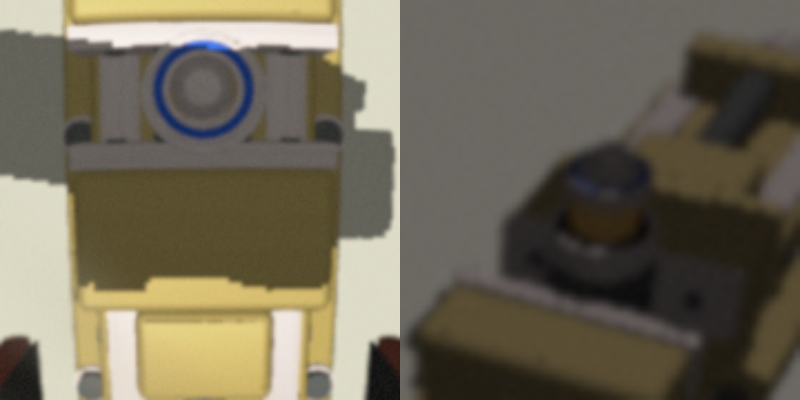

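The stack shows complete: the blue ring is level around the nose at (203,88), with the brass and then the large bearing below it at (605,230) in the right half. Handing in.

```bash
python3 -c "
from h import *
print(sign_off())"
```

```text
the job is handed in; nothing more can be done
None
```

The stack is made up on the spindle, and the job was handed in at about 33 s of the 72 s allowed. From the shoulder up it is the large black-sealed bearing, the brass spacer, then the small blue-sealed bearing. I lowered each one down the spindle in small steps until I felt it seat, then let go of it.

- **Seating:** each piece touched down within 0.1 mm of the height worked out from where I gripped it, at 8.3, 6.5 and 4.8 N in order.
- **Heights from the fixed cameras:** the piece tops read about 118–120, 139 and 147–149 mm. Fully home they would be 119, 139 and 148 mm.
- **Centring:** the two bearings measured within about 1 mm of the spindle axis. The scene camera's spacer reading was 4–8 mm off in y, because it saw only part of the spacer. The last picture shows the stack concentric and level.
- **Bystanders:** the reference sphere and the bottle read within 2 mm of where they started. The caliper reading differed by about 7 mm; the arm never worked near it, so I take that as outline noise. Even if real, it is well under the 30 mm limit.
- **Cameras:** the wrist and fixed cameras disagreed by 1–2 mm in absolute position, so I aligned each piece to the spindle relatively, in the same wrist picture.

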